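# Close a filter housing's bayonet cover and drive its lock pin

### The job

Close the filter housing: set the cover in its mouth with the red fork at the red mark, push it down against the spring, turn it clockwise (seen from above) until the fork stands under the lock pin, and let the spring lift it into its locked seat. Then pick up the yellow-faced mallet, drive the brass-headed lock pin down through the fork until its head is down on the lug - with the mallet only, nothing else may push the pin - and stand the mallet on its head again on the black mat. Leave everything else where it is.

Things in the scene. Friction and masses are not known exactly. Their poses are not given: they have to be found in the camera images.
- cover_grip (a point): Grip of the loose cover (0.35 kg): aluminium disc 108 mm across, 8 mm thick, round plug 80 mm across and 21 mm tall below it, black grip bar on top (64 mm along x, 16 mm wide in y, 36 mm tall). It starts standing on its plug on a blue mat. Point on the axis, in the bar, 22 mm above the disc's top, 30 above its underside, 51 above the plug's foot. Axes: z up, x to the red fork.
- cover_fork (a point): Middle of the slot in the red forked ear on the cover's edge, 78 mm from the cover's axis along its x, half-way through the 8 mm thick ear. The slot is 15 mm wide, open outwards; the ear is 28 mm wide and ends 88 mm from the axis.
- cover_lug (a point): One of the cover's two bayonet lugs, the +y one: middle of its top face, 43 mm from the axis, 11.5 mm below the disc's underside. The other is opposite, on -y. Each is 12 mm wide, 7 mm tall and reaches 48 mm from the axis.
- housing_mouth (a point): Centre of the mouth of the fixed steel filter housing (120 mm across), at the height of its rim, 85 mm above the bench. Axes: z up, -y to the lock-pin bracket. The bore is 84 mm across with two lips and two slots for the lugs (3 mm to spare each side). Pipe unions stand out at 45 and 225 degrees from x to 98 mm from the axis, below 60 mm height; base plate 150 mm square.
- rim_mark (a point): Red mark on the outside of the housing's rim, 62 mm from its axis, 10 degrees clockwise of the housing's +x. The lugs are over the slots when the fork points to this mark: cover's yaw = housing's yaw - 0.175 rad. From there the cover, pushed down, turns 80 degrees (1.396 rad) clockwise to its locked place, 2 degrees before a stop; the fork then points to the housing's -y.
- follower (a joint): How far the brass plate in the mouth is pressed down, m, against a spring of 1 N/mm. The plug meets it with the disc's underside 14.5 mm above the rim. Under 2 mm above the rim the lugs pass below the lips (disc on the rim: 0.0145). After the turn the spring lifts the lugs 4 mm into pockets: locked, underside 6.5 mm and grip point 36.5 mm above the rim, about 0.008.
- pin_lug (a point): Point of the fixed dark steel bracket (30 mm wide, 60 to 106 mm off the housing's axis) on the housing's -y side: on the axis of the lock pin, 78 mm from the housing's axis, on top of the bracket's upper lug, 115 mm above the bench. The upper lug is 10 mm thick; the fork turns in below it.
- pin (a joint): How far the steel lock pin (7 mm thick, tapered tip) has been driven down, m: starts at 0 to 0.004; 0.020 is home, its head on the lug. It stays where it is left and needs a little over 9 N to move. Driven down too early it bars the fork's way.
- pin_head (a point): Centre of the top of the pin's brass head (16 mm across, 5 mm thick); it sinks with the pin, from 140 to 120 mm above the bench.
- mallet_head (a point): Centre of the head of the soft-faced mallet (0.36 kg), which stands on one of its faces on the black mat, its handle level. The head is an upright cylinder 44 mm across and 84 mm tall with yellow plastic faces; either face is 42 mm from this point. Axes: z along the head, upward; the handle runs along -x.
- mallet_grip (a point): Place to take the mallet's handle, on the handle's axis 44 mm from the head's axis, 42 mm above the lower face. The handle has flat sides, 22 mm wide (y) and 26 mm tall, and ends 170 mm from the head's axis. Axes as for mallet_head.
- mat_top (a point): Centre of the top of the black rubber mat, fixed, 200 mm (x) by 160 mm (y), 4 mm thick. The mallet starts on it and goes back on it.
- bottle: Bystander: red bottle with a white nozzle, 33 mm across, 112 mm tall, origin at its foot, z up.
- screwdriver: Bystander: red screwdriver, 200 mm, lying along its x, origin under its middle.
- steel_hammer: Bystander: steel hammer with a brown handle, 260 mm, lying flat along its x (not the tool for this job), origin under its middle.
- spanner: Bystander: steel spanner, 180 mm, lying along its x, origin under its middle.
- bearing: Bystander: ball bearing lying flat, 52 mm across, 15 mm tall, origin under its centre.
- old_element: Bystander: the old pleated filter element with black ends, standing, 62 mm across, 92 mm tall, origin at its foot, z up.

How it is judged (in metres and radians):
On the way, in this order (a step that is already met when the one before it is completed fails the run):
1. The cover is pushed down in the mouth with its lugs in the slots, before it is turned (z of cover_grip in the frame of housing_mouth below 0.0332 m and horizontal distance between cover_grip and housing_mouth below 0.005 m and horizontal distance between cover_fork and pin_lug above 0.06 m), for 0.05 s.
2. The cover is turned, its fork under the pin, and has risen into its locked seat (horizontal distance between cover_fork and pin_lug below 0.0065 m and horizontal distance between cover_grip and housing_mouth below 0.005 m and z of cover_grip in the frame of housing_mouth between 0.0342 and 0.0388 m and angle between cover_grip's own z axis and vertical below 0.07 rad and value of joint pin below 0.01 m), for 0.3 s.
3. The lock pin is driven down through the fork until its head is on the lug (horizontal distance between cover_fork and pin_lug below 0.0065 m and horizontal distance between cover_grip and housing_mouth below 0.005 m and z of cover_grip in the frame of housing_mouth between 0.0342 and 0.0388 m and angle between cover_grip's own z axis and vertical below 0.07 rad and value of joint pin above 0.0175 m), for 0.2 s.
At the end, for the whole second after the job is handed in: Cover locked: fork slot within 6.5 mm of the pin axis, grip point 34.2 to 38.8 mm above the rim and within 5 mm of its axis, level within 0.07 rad. Pin within 2.5 mm of home. Mallet standing on its head (upright within 0.1 rad), the head's centre over the black mat (all of step 3 and angle between mallet_head's own z axis and vertical below 0.1 rad and x of mallet_head in the frame of mat_top between -0.1 and 0.1 m and y of mallet_head in the frame of mat_top between -0.08 and 0.08 m and z of mallet_head in the frame of mat_top between 0.038 and 0.046 m); the robot touches nothing.
It fails at once if The robot itself pushes the lock pin (contact force between any of the fingers, the arm and pin above 1.5 N).
It fails at once if The pin is driven by something other than the mallet's head (velocity of joint pin above 0.03 m/s and distance between mallet_head and pin_head above 0.07 m).
It fails at once if A bystander is moved by more than 30 mm or tipped over (distance of any of bottle, screwdriver, steel_hammer, spanner, bearing, old_element from where it was at the start of the episode above 0.03 m or angle between any of bottle, old_element's own z axis and vertical above 0.4 rad).
It also fails if it takes over 61 s, if anything falls off the work surface, if the arm or the gripper's body presses on something with over 40 N, if the wrist force passes 120 N, or if a joint passes its speed limit or range.

### The arm

A 7-joint arm with a two-finger parallel gripper is mounted at the origin on the work surface. World frame = base frame: x ahead of the robot, y to its left, z up, the work surface at z = 0. Lengths are in mm, angles in rad, forces in N, time in s.
With the tool pointing down it reaches from about 425 to 1025 mm from the base axis. Payload 3.6 kg.
Tool frame: the origin (TCP) lies at the very end of the fingers, on their centre line; the grasp point (between the pads) lies 19 mm behind it; z points along the fingers, y is the direction in which the jaws open and shut (so a half turn about z gives the same grasp; the last joint's range is limited). The gripper opens to 85 mm and grips with 20 to 120 N. Pads are 22 mm wide; open, the fingers measure 114 mm over their backs; the gripper's body (76 mm by 85 mm) begins 54 mm behind the grasp point. The pads swing forward as they close: fully open they stand 13 mm farther back than shut.
Start: joints at [1.224, 0.591, 0.048, 1.609, -0.033, 0.943, -0.034], TCP at [182.036, -701.778, 192.702] pointing down, gripper open.
Joint ranges: [-2.69, 2.69], [-0.47, 2.24], [-1.27, 1.36], [0.19, 2.51], [-1.53, 4.68], [0.08, 2.07], [-3.09, 3.09]. Speed limits (rad/s): [2.57, 2.57, 3.14, 3.14, 3.14, 3.14, 3.14].

### API

Orientations are given as a unit quaternion [x, y, z, w].
In Python, from workcell import arm gives the robot as it stands.
- The arm moves only by the tool step_arm, never from a script. Its argument "series" is a list of rows, each a list of 3 entries, a list of its own where there are three numbers: the turn, a rotation vector about the tool's x, y, z in degrees, then the shift along the tool's x, y, z in cm, then the opening, from 0 (shut) to 1 (fully open). A call has 1 to 20 rows; each row shifts and turns the commanded pose from where the row before left it, along the tool's axes as they then stand; what a row does not reach is not made up. A row lasts 1/12 s, in which the tool goes at most 41.7 mm and 7.16 degrees, less where a joint would pass 70% of its speed; a pose out of reach is approached as far as the arm can. A call is refused whole if a number of a shift passes 4.17 or a number of a turn 7.16, either way. A call with a gripper value outside its range is refused whole. The fingers move at their own pace and stop on an object; "newtons" is the grip in N (left out, the last holds). Time passes only in rows, so rows that do not move let the fingers close. It gives the time, the measured TCP pose, the force and the opening at its end, in the units of the state.
- arm.observe(): the state, without advancing time (a new reading comes with each control period).
- arm.read_camera(name): name is "scene" or "top"; returns a dict with "color" (400x640x3 uint8, red, green, blue), "mtx" (3x3 intrinsics, pixels), "rvec" (rotation vector, rad) and "tvec" (3), from world to camera coordinates, as OpenCV has them. Camera axes: x right, y down, z forward; pixel columns grow to the right and rows downward; lengths in mm; the calibration is good to about 2 mm. A picture is of the moment at which its call begins. There is no depth.
- arm.finish_job(): hands the job in, once; it reports no verdict.
The state is a dict: "time_s": time; "joint_positions": joint angles; "qd": joint speeds; "joint_torque": joint torques, N m; "ee_pos": TCP position; "tcp_rot": TCP orientation; "ft_force": force on the tool from outside, world axes, zero at the start; "torque": the same for the moment, N m; "width": opening from 0.0 (shut) to 1.0 (fully open).
Only numpy, scipy, OpenCV 4.12 (cv2) and the standard library are available. Lean on these libraries where they do the work, as an engineer would, in place of code of your own. Each camera call takes 0.05 s, during which the arm holds its last target.

## Working session

There is one attempt and no reset: what is moved stays moved. The work goes in short steps, Python scripts to look and compute and a tool call to move; the robot and the scene stay as the last step left them, time stands still between calls to the robot, and variables do not carry over. Pictures are saved under pics/ and viewed, and the job is handed in when it is done.

Besides the shell and the picture viewer there is one more tool, called after "Emit:" in YAML: its name, and indented under it one key for each argument. step_arm: Moves the arm, as the interface text tells. Its arguments: {"type":"object","properties":{"series":{"type":"array","items":{"type":"array"}},"newtons":{"type":"number"}},"required":["series"]}

```bash
ls; mkdir -p pics
python3 - <<'E'
from workcell import arm
import cv2,numpy as np
print(arm.observe())
for n in ["scene","top"]:
    d=arm.read_camera(n); cv2.imwrite(f"pics/{n}0.png",d["color"][:,:,::-1]); np.savez(f"pics/{n}0.npz",**d)
    R=cv2.Rodrigues(np.array(d["rvec"],float))[0]; print(n,d["mtx"],(-R.T@np.array(d["tvec"],float).ravel()),R)
E
```

```text
pics
{'time_s': 0.0, 'joint_positions': array([ 1.223507  ,  0.59216175,  0.04826891,  1.60984222, -0.03330924,
        0.94274306, -0.03368261]), 'qd': array([-0.00103581, -0.00042449, -0.00231749, -0.00061632, -0.00014987,
        0.00024147,  0.00116201]), 'joint_torque': array([ 2.32774182e-04, -5.48702860e+01,  1.54562116e+00, -1.98126912e+01,
        9.18224396e-03,  8.90448166e-03,  2.76285533e-06]), 'ee_pos': array([ 181.81378201, -700.85683458,  191.50209444]), 'tcp_rot': array([ 9.91951539e-01,  1.26612653e-01, -2.02367882e-04, -1.15751840e-03]), 'ft_force': array([-0.91716109, -0.08380919, -0.63491093]), 'torque': array([-0.05100323, -0.00203965, -0.03512299]), 'width': 0.998639352783721}
scene [[518.95863688   0.         327.14631276]
 [  0.         518.95863688 193.71342857]
 [  0.           0.           1.        ]] [1339.33000182  600.41267441 1192.97247086] [[-0.66226729  0.74926349  0.00250173]
 [ 0.55315222  0.491173   -0.67288313]
 [-0.50539554 -0.44424465 -0.73974458]]
top [[430.46582102   0.         313.30988399]
 [  0.         430.46582102 197.15730945]
 [  0.           0.           1.        ]] [ 536.57200763  -53.82909903 1147.06269392] [[-0.00870793 -0.99991987 -0.00918841]
 [-0.99694564  0.00939448 -0.07753154]
 [ 0.07761165  0.0084852  -0.99694756]]
```

View pics/scene0.png

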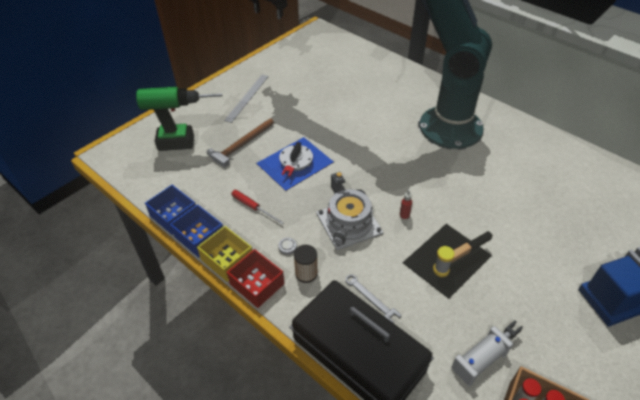

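View pics/top0.png

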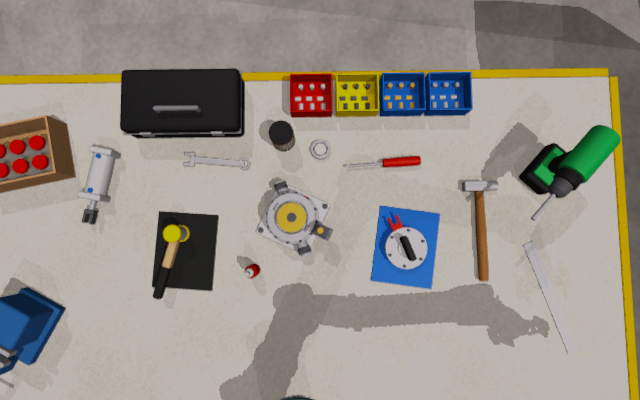

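The top view (about 2.6 mm/px) shows the cover at about (405,247) on the blue mat, the housing at (292,217) with its bracket and pin at (321,231), and the mallet head at (176,233) on the black mat. I'll zoom in next.

Run:
```python
import cv2,numpy as np
t=cv2.imread("pics/top0.png"); s=cv2.imread("pics/scene0.png")
def c(im,x,y,w,h,k): return cv2.resize(im[y:y+h,x:x+w],None,fx=k,fy=k,interpolation=cv2.INTER_CUBIC)
a=c(t,245,172,100,90,4); b=c(t,365,200,100,90,4)
cc=c(t,140,205,100,90,4); d=c(s,310,165,100,90,4)
cv2.imwrite("pics/z0.png",np.hstack([a,b])); cv2.imwrite("pics/z1.png",np.hstack([cc,d]))
e=c(s,250,130,100,70,4);f=c(s,400,220,100,70,4);cv2.imwrite("pics/z2.png",np.hstack([e,f]))
```

```text
(no output)
```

View pics/z0.png

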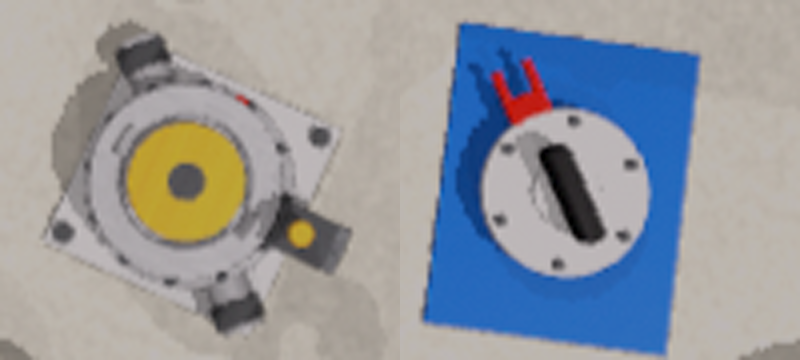

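View pics/z1.png

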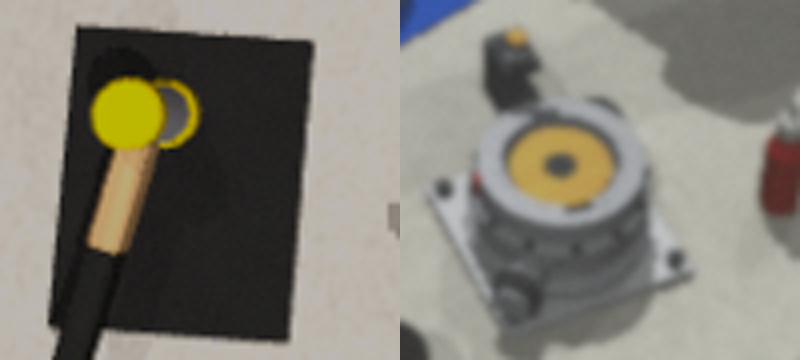

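View pics/z2.png

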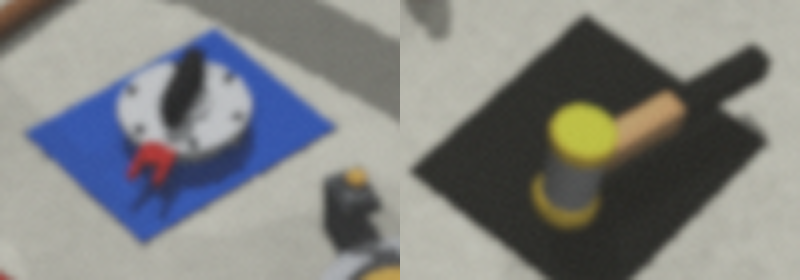

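```bash
cat > h.py <<'E'
import cv2,numpy as np
def cam(d): 
    R=cv2.Rodrigues(np.array(d["rvec"],float))[0]; t=np.array(d["tvec"],float).ravel(); return d["mtx"],R,t
def ray(d,uv):
    K,R,t=cam(d); v=R.T@np.linalg.inv(K)@np.array([uv[0],uv[1],1.]); return -R.T@t,v/np.linalg.norm(v)
def onz(d,uv,z):
    o,v=ray(d,uv); return o+v*(z-o[2])/v[2]
def proj(d,p):
    return cv2.projectPoints(np.array(p,float).reshape(-1,1,3),np.array(d["rvec"],float),np.array(d["tvec"],float),d["mtx"],None)[0].reshape(-1,2)
def tri(*prs):
    A=np.zeros((3,3));b=np.zeros(3)
    for d,uv in prs:
        o,v=ray(d,uv);M=np.eye(3)-np.outer(v,v);A+=M;b+=M@o
    p=np.linalg.solve(A,b)
    return p,[np.linalg.norm((np.eye(3)-np.outer(v,v))@(p-o)) for o,v in [ray(d,uv) for d,uv in prs]]
def hsv(d): return cv2.cvtColor(d["color"],cv2.COLOR_RGB2HSV)
def blobs(d,lo,hi,roi,mina=8):
    m=cv2.inRange(hsv(d),np.array(lo),np.array(hi)); k=np.zeros_like(m); x,y,w,h=roi; k[y:y+h,x:x+w]=m[y:y+h,x:x+w]
    n,l,s,c=cv2.connectedComponentsWithStats(k,connectivity=8)
    return [(s[i],c[i],l==i) for i in range(1,n) if s[i][4]>=mina]
E
python3 - <<'E'
from h import *
T=dict(np.load("pics/top0.npz"));S=dict(np.load("pics/scene0.npz"))
def show(n,d,*a,**k):
    for s,c,m in blobs(d,*a,**k):
        print(n,s,c.round(2))
Y=([18,110,90],[35,255,255]);R1=([0,130,90],[8,255,255])
show("yelT",T,*Y,(245,172,100,90)); show("yelS",S,[12,90,90],[35,255,255],(310,165,100,90))
show("redT",T,*R1,(245,172,170,75),mina=2); show("redS",S,*R1,(270,130,120,90),mina=2)
show("malT",T,*Y,(140,205,70,90)); show("malS",S,*Y,(400,220,100,70))
show("handT",T,[8,60,100],[18,255,255],(140,205,70,90)); 
show("blueT",T,[100,150,60],[125,255,255],(360,190,90,110)); 
H=hsv(T); print(H[228:236,314:328,0]);print(H[228:236,314:328,1]);print(hsv(T)[194:200,300:312,1])
E
```

```text
yelT [277 203  29  29 611] [291.05 217.02]
yelT [317 227   7   7  38] [319.92 229.95]
yelS [337 173   4   4  13] [338.54 174.15]
yelS [337 197  26  20 370] [349.76 205.92]
redT [305 196   2   2   2] [305.5 196.5]
redT [389 216  13  15  68] [395.69 224.93]
redS [286 166   7   5  24] [288.88 168.29]
malT [163 224  27  24 369] [174.23 233.55]
malT [163 247   7  19  37] [166.03 256.38]
malS [437 245  19  17 247] [445.91 253.28]
malS [433 265  16  12  65] [439.49 272.08]
handT [162 241  17  28 167] [170.17 253.8 ]
blueT [ 371  206   68   82 2911] [405.02 247.16]
[[165 135   5  19  21  22  24  23  21  14 120 120 120 130]
 [150 150  14  21  23  24  24  25  24  19 128 135 128 120]
 [150 135  13  21  24  24  24  24  24  19 140 135 143 120]
 [140 140  12  21  24  24  24  24  23  18 130 130 143 130]
 [135 150 170  17  21  24  24  23  20  12 140 128 135 128]
 [140 135 150   0  17  20  21  19  17 135 130 120 143 132]
 [165 160 150 135 135 140 120 140 150 140 120 128 120 128]
 [174   0   9   6 160 135 135 150 143 135 128 120 128 120]]
[[  9  11  24 146 189 195 191 190 161  42   9   6   6   9]
 [  5  10  67 183 190 188 189 187 185 128  12  12  12  12]
 [  4   8  81 180 189 190 189 188 183 147   9  12  12   6]
 [ 13  11  55 168 190 187 188 188 185 127   9   9  12   9]
 [ 13  13   9 112 181 187 189 187 172  30   9  12  12  12]
 [  9   6   6  15 109 166 177 158  87   7  10   9  12  14]
 [  4   8   6  12   6  10   8  10  10  10  10  12  12  11]
 [  7   7  14  12   9  13   7  10  13  13  13   9  12   8]]
[[  8  10   7   8   7   7   7   7  14  17  21  22]
 [  8   7   8  17  48  39   9   7   7   7  10  17]
 [  7   7   6  27 129 150  60  12   9   7   7   7]
 [  7   6   6   9  30  88 191  78   9   9   7   8]
 [  6   7   7   6   6  12  58  29   8   9   9   7]
 [  7   7   6   7   7   6   6   7   9   7   7   7]]
```

```bash
cat >> h.py <<'E'
def wc(d,box,lo=40,hi=180,hue=None):
    x,y,w,h=box; H=hsv(d)[y:y+h,x:x+w].astype(float); s=np.clip((H[...,1]-lo)/(hi-lo),0,1)
    if hue: s=s*((H[...,0]>=hue[0])&(H[...,0]<=hue[1]))
    yy,xx=np.mgrid[y:y+h,x:x+w]; return np.array([(s*xx).sum(),(s*yy).sum()])/s.sum(),s.sum()
E
python3 - <<'E'
from h import *
T=dict(np.load("pics/top0.npz"));S=dict(np.load("pics/scene0.npz"))
pt,_=wc(T,(313,224,14,12)); ps,_=wc(S,(333,170,11,8),60,150,(5,40)); print("pin px",pt,ps)
print("pin tri",tri((T,pt),(S,ps)), [onz(T,pt,z).round(1) for z in (137,140)],[onz(S,ps,z).round(1) for z in (137,140)])
print(hsv(S)[170:179,333:345,1])
# follower
mk=lambda d,lo,hi,roi: max(blobs(d,lo,hi,roi),key=lambda b:b[0][4])
for d,lo,hi,roi,n in [(T,[18,110,90],[35,255,255],(245,172,70,90),'T'),(S,[12,90,90],[35,255,255],(330,190,45,40),'S')]:
    b=mk(d,lo,hi,roi); c,_=cv2.findContours(b[2].astype(np.uint8),cv2.RETR_EXTERNAL,cv2.CHAIN_APPROX_NONE)
    e=cv2.fitEllipse(c[0]); print("foll",n,e, [onz(d,e[0],z).round(1) for z in (78.5,85)])
m,_=wc(T,(301,193,9,8),20,190); print("mark",m,onz(T,m,83))
# mallet top face
c=wc(T,(160,222,24,21),100,180,(22,36)); print(c)
# cover fork
f,_=wc(T,(385,212,20,19),150,220,(0,10)); print("fork",f)
# blue mat corners
b=mk(T,[100,150,60],[125,255,255],(360,190,90,110)); cc,_=cv2.findContours(b[2].astype(np.uint8),cv2.RETR_EXTERNAL,cv2.CHAIN_APPROX_NONE); hull=cv2.convexHull(np.vstack(cc)); r=cv2.minAreaRect(hull);print(r,[onz(T,p,3).round(0) for p in cv2.boxPoints(r)])
g=T["color"].astype(int).sum(2);
E
```

```text
pin px [319.71726685 229.98596491] [338.56967213 174.12295082]
pin tri (array([538.33520844, -59.92575367, 135.51812437]), [np.float64(0.4728138713543701), np.float64(0.4728138713543814)]) [array([538. , -59.6, 137. ]), array([538. , -59.5, 140. ])] [array([539.8, -59.4, 137. ]), array([542. , -57.5, 140. ])]
[[ 15  14  14  15  15  16  19  16  14  14  14  12]
 [ 14  13  15  19  26  35  37  31  23  17  14  14]
 [ 11  14  19  34  62  83  85  70  43  23  15  15]
 [  9  12  25  63 104 124 123 107  68  31  17  16]
 [  2   5  28  83 123 137 136 121  79  33  18  14]
 [  6   6  16  67 111 130 131 117  71  28  16  15]
 [ 13   7   3  28  67  88 102  84  47  17  14  15]
 [  7  14  10   3   6  29  34  27  12  13  10  13]
 [  8  11  10  11   5   3   3   6   3   6   7  11]]
foll T ((291.0440368652344, 217.01470947265625), (28.502206802368164, 28.554195404052734), 173.57533264160156) [array([570.8,  11. ,  78.5]), array([570.6,  10.6,  85. ])]
foll S ((349.79949951171875, 205.9514617919922), (18.624807357788086, 25.282554626464844), 97.16472625732422) [array([570.4,  10.4,  78.5]), array([574.9,  13.9,  85. ])]
mark [305.35497835 196.47907648] [621.28159758 -25.05778909  83.        ]
(array([172.19678542, 232.87028274]), np.float64(319.6375))
fork [395.55256004 224.72179429]
((405.0782470703125, 246.5583038330078), (60.28508377075195, 75.65898895263672), 6.9529571533203125) [array([ 405., -192.,    3.]), array([ 602., -220.,    3.]), array([ 581., -379.,    3.]), array([ 385., -348.,    3.])]
```

Run:
```python
from h import *
T=dict(np.load("pics/top0.npz"));S=dict(np.load("pics/scene0.npz"))
def disc(d,roi,n):
    x,y,w,h=roi; H=hsv(d)[y:y+h,x:x+w]
    m=((H[...,1]<70)&(H[...,2]>110)).astype(np.uint8)
    nn,l,s,c=cv2.connectedComponentsWithStats(m); 
    i=1+np.argmax([ss[4] if ss[0]>0 and ss[1]>0 and ss[0]+ss[2]<w and ss[1]+ss[3]<h else 0 for ss in s[1:]])
    cc,_=cv2.findContours((l==i).astype(np.uint8),cv2.RETR_EXTERNAL,cv2.CHAIN_APPROX_NONE)
    hull=cv2.convexHull(np.vstack(cc)); hp=np.vstack(cc)
    print(n,s[i]); e=cv2.fitEllipse(hp.reshape(-1,1,2)); (cx,cy),rr=cv2.minEnclosingCircle(hull); print(e,(cx+x,cy+y,rr)); return np.array(e[0])+[x,y]
a=disc(T,(382,222,48,52),"T"); b=disc(S,(272,136,50,46),"S")
print("tri",tri((T,a),(S,b)))
for z in (25,29,32): print(z,onz(T,a,z),onz(S,b,z))
f,_=wc(T,(385,212,20,19),150,220,(0,10))
F=onz(T,f,28);C=onz(T,a,31)
print("fork yaw",np.degrees(np.arctan2(F[1]-C[1],F[0]-C[0])),np.hypot(*(F-C)[:2]))
# grip bar dark
H=hsv(T);x,y,w,h=395,228,25,35
m=(H[y:y+h,x:x+w,2]<75).astype(np.uint8); nn,l,s,c=cv2.connectedComponentsWithStats(m);i=1+np.argmax(s[1:,4])
pts=np.argwhere(l==i)[:,::-1]+[x,y]; r=cv2.minAreaRect(pts.astype(np.float32)); print("bar",s[i],r)
bp=cv2.boxPoints(r); W=[onz(T,p,65) for p in bp]; print(np.round(W,1)); print("bar centre",onz(T,r[0],65), onz(T,r[0],50))
mu=pts.mean(0);u=np.linalg.svd(pts-mu)[2][0];P=onz(T,mu,65);Q=onz(T,mu+u*12,65);print("bar yaw",np.degrees(np.arctan2(*(Q-P)[1::-1])),P)
# mallet
for d,roi,n in [(T,(155,218,30,27),'T'),(S,(430,240,30,24),'S')]:
    bl=[b for b in blobs(d,[22,110,90],[36,255,255],roi)]
    for b in bl:
        cc,_=cv2.findContours(b[2].astype(np.uint8),cv2.RETR_EXTERNAL,cv2.CHAIN_APPROX_NONE); print(n,b[0],b[1],cv2.fitEllipse(cc[0]) if len(cc[0])>5 else '')
```

```text
T [   3    5   42   42 1157]
((23.73802375793457, 25.754209518432617), (41.039947509765625, 41.51273727416992), 105.68739318847656) (405.9324321746826, 247.5, 21.303199768066406)
S [  0   0  50  33 950]
((24.28153419494629, 13.082080841064453), (32.055259704589844, 49.178688049316406), 91.74118041992188) (296.5, 144.5, 25.93270492553711)
tri (array([ 492.77496377, -273.77512465,   69.33437383]), [np.float64(0.8208764282283009), np.float64(0.820876428228336)])
25 [ 490.445461   -282.14114595   25.        ] [ 459.82042826 -309.01236771   25.        ]
29 [ 490.60989583 -281.32724474   29.        ] [ 462.83251834 -305.89782498   29.        ]
32 [ 490.73322195 -280.71681883   32.        ] [ 465.0915859  -303.56191793   32.        ]
fork yaw 22.187828792705826 64.13041838793102
bar [  5   8  16  24 187] ((407.21551513671875, 247.83621215820312), (25.86737060546875, 7.353160858154297), 66.80140686035156)
[[ 518.  -257.2   65. ]
 [ 525.  -274.2   65. ]
 [ 465.9 -298.1   65. ]
 [ 458.9 -281.1   65. ]]
bar centre [ 491.85591731 -277.67400879   65.        ] [ 491.2360444  -280.77703939   50.        ]
bar yaw -156.73299939056716 [ 492.21888624 -277.65266475   65.        ]
T [163 224  22  19 313] [172.64536741 233.1629393 ] ((173.66030883789062, 233.16383361816406), (18.484312057495117, 23.028371810913086), 85.86402893066406)
S [437 245  18  17 236] [445.52966102 253.18220339] ((445.53448486328125, 253.1846923828125), (15.465100288391113, 17.536556243896484), 112.86334228515625)
```

Run:
```python
from h import *
T=dict(np.load("pics/top0.npz"));S=dict(np.load("pics/scene0.npz"))
f,_=wc(T,(385,212,20,19),150,220,(0,10)); g,_=wc(S,(282,163,14,10),100,200,(0,10)); print(f,g,tri((T,f),(S,g)))
H=hsv(S);m=((H[...,1]<70)&(H[...,2]>110)).astype(np.uint8);k=np.zeros_like(m);cv2.ellipse(k,(296,157),(20,15),0,0,360,1,-1);m*=k
cc,_=cv2.findContours(m,cv2.RETR_EXTERNAL,cv2.CHAIN_APPROX_NONE);c=max(cc,key=cv2.contourArea);print(cv2.boundingRect(c),cv2.fitEllipse(cv2.convexHull(c)),[onz(S,cv2.fitEllipse(cv2.convexHull(c))[0],z).round(1) for z in (25,29,33)])
# sanity: predicted reprojection of disc top for center guess
for z in (31,33):
  a=np.linspace(0,6.28,60);P=np.c_[491+54*np.cos(a),-280.5+54*np.sin(a),0*a+z];q=proj(S,P);print(q.min(0),q.max(0)); q=proj(T,P);print(q.min(0),q.max(0))
# mallet: black mat corners, head
for d,n,roi in [(T,'T',(145,203,80,95)),(S,'S',(400,220,95,80))]:
  H=hsv(d);x,y,w,h=roi;m=(d["color"][y:y+h,x:x+w].max(2)<60).astype(np.uint8)
  m=cv2.morphologyEx(m,cv2.MORPH_OPEN,np.ones((3,3)))
  cc,_=cv2.findContours(m,cv2.RETR_EXTERNAL,cv2.CHAIN_APPROX_NONE);c=max(cc,key=cv2.contourArea)+[x,y]
  ap=cv2.approxPolyDP(cv2.convexHull(c),4,True).reshape(-1,2);print(n,[(p.tolist(),onz(d,p,4)[:2].round(0).tolist()) for p in ap])
t=T["color"]
print(T["color"][224:247,160:188,2])
```

```text
[395.55256004 224.72179429] [288.85751979 168.31266491] (array([ 549.82168685, -254.6164833 ,   38.62572852]), [np.float64(0.19933142889757968), np.float64(0.1993314288976538)])
(279, 142, 34, 27) ((294.6370544433594, 155.35626220703125), (25.781232833862305, 34.67340087890625), 97.91085815429688) [array([ 485.1, -292.3,   25. ]), array([ 488. , -289.2,   29. ]), array([ 490.9, -286.1,   33. ])]
[279.19476724 145.32913458] [312.58440879 168.40997438]
[384.56755272 226.59275272] [426.62001804 268.81422745]
[279.15395044 144.88003117] [312.5731303  167.96179865]
[384.6889127  226.58548912] [426.8173868  268.88336832]
T [([159, 212], [590.0, 368.0]), ([217, 216], [578.0, 213.0]), ([211, 289], [386.0, 227.0]), ([153, 296], [369.0, 379.0])]
S [([489, 234], [334.0, 341.0]), ([488, 256], [405.0, 378.0]), ([449, 295], [584.0, 365.0]), ([406, 263], [576.0, 221.0]), ([445, 226], [393.0, 230.0])]
[[ 33  29  23  19  24  21  20  21  21  18   7   0   0   0   0  12  19  21
   16  19  19  23  26  25  27  30  32  33]
 [ 34  28  21  22  20  23  22   2   0   0   0   0   0   0   0   0   0  12
    9   0 
[... 1790 characters left out ...]
 32  31  33  31  33  31  10   0   0   0   0   0   0   0   0   0  43  50
   47  33   0   0   0   0   9  20  27  27]
 [ 31  29  32  31  32  29  23  19  30  62  53  53  57  65  70  74  90  70
   55  43  29  24  28  27  25  25  29  28]
 [ 31  32  30  32  34  28  23  20  51  98 101  99 103 107  99  94  88  62
   53  38  29  28  32  28  28  25  29  28]
 [ 34  31  34  32  33  21  23  30  67 105 105  99 104 107 101  91  77  56
   49  32  27  28  31  27  26  26  25  23]
 [ 32  30  32  31  31  19  22  41  86 107 107 105 105 106  99  88  59  54
   43  33  29  29  29  29  29  27  29  26]
 [ 34  31  34  30  27  19  22  48 100 108 109 113 111 104  96  88  63  55
   41  29  30  27  28  28  26  25  28  29]]
```

Run:
```python
from workcell import arm
import numpy as np
for _ in range(3):
    o=arm.observe();print(o['time_s'],o['ee_pos'],o['tcp_rot'])
```

```text
0.1 [ 181.855951   -700.98634156  191.66537486] [ 9.91951384e-01  1.26615353e-01 -1.90523774e-04 -9.84315709e-04]
0.1 [ 181.855951   -700.98634156  191.66537486] [ 9.91951384e-01  1.26615353e-01 -1.90523774e-04 -9.84315709e-04]
0.1 [ 181.855951   -700.98634156  191.66537486] [ 9.91951384e-01  1.26615353e-01 -1.90523774e-04 -9.84315709e-04]
```

Emit:
step_arm:
  series:
    - [[0,0,0],[2.7,-2.2,0],1]
    - [[0,0,0],[2.7,-2.2,0],1]
    - [[0,0,0],[2.7,-2.2,0],1]
    - [[0,0,0],[2.7,-2.2,0],1]
    - [[0,0,0],[2.7,-2.2,0],1]
    - [[0,0,0],[2.7,-2.2,0],1]
    - [[0,0,0],[2.7,-2.2,0],1]
    - [[0,0,0],[2.7,-2.2,0],1]
    - [[0,0,0],[2.7,-2.2,0],1]
    - [[0,0,0],[2.7,-2.2,0],1]
    - [[0,0,0],[2.7,-2.2,0],1]
    - [[0,0,0],[2.7,-2.2,0],1]
    - [[0,0,0],[2.7,-2.2,0],1]
    - [[0,0,0],[2.7,-2.2,0],1]
    - [[0,0,0],[2.7,-2.2,0],1]
  newtons: 80

```text
time_s: 1.35
ee_pos: [491.6, -279.0, 192.4]
tcp_rot: [0.992, 0.127, -0.0, -0.0]
ft_force: [0.3, -0.5, -0.2]
width: 1.002
```

Emit:
step_arm:
  series:
    - [[0,0,-7],[0,0,0],1]
    - [[0,0,-7],[0,0,0],1]
    - [[0,0,-7],[0,0,0],1]
    - [[0,0,-7],[0,0,0],1]
    - [[0,0,-7],[0,0,0],1]
    - [[0,0,-7],[0,0,0],1]
    - [[0,0,-7],[0,0,0],1]
    - [[0,0,-7],[0,0,0],1]
    - [[0,0,-7],[0,0,0],1]
    - [[0,0,-7],[0,0,0],1]
    - [[0,0,-7],[0,0,0],1]
    - [[0,0,-7],[0,0,0],1]
    - [[0,0,-7],[0,0,0],1]
    - [[0,0,-7],[0,0,0],1]
    - [[0,0,-7],[0,0,0],1]
    - [[0,0,-7],[0,0,0],1]
    - [[0,0,-7],[0,0,0],1]
    - [[0,0,-7],[0,0,0],1]
    - [[0,0,-7],[0,0,0],1]
    - [[0,0,-7],[0,0,0],1]

```text
time_s: 3.02
ee_pos: [490.7, -280.7, 192.3]
tcp_rot: [0.217, 0.976, 0.0, -0.0]
ft_force: [-0.6, 0.3, -0.1]
width: 0.998
```

Emit:
step_arm:
  series:
    - [[0,0,-6.85],[0,0,1.5],1]
    - [[0,0,-6.85],[0,0,1.5],1]
    - [[0,0,-6.85],[0,0,1.5],1]
    - [[0,0,-6.85],[0,0,1.5],1]
    - [[0,0,-6.85],[0,0,1.5],1]
    - [[0,0,-6.85],[0,0,1.5],1]
    - [[0,0,-6.85],[0,0,1.5],1]
    - [[0,0,0],[0,0,1.5],0.9]
    - [[0,0,0],[0,0,1.5],0.7]
    - [[0,0,0],[0,0,1.0],0.6]
    - [[0,0,0],[0,0,0.9],0.5]
    - [[0,0,0],[0,0,0],0.5]

```text
time_s: 4.02
ee_pos: [490.0, -280.4, 37.1]
tcp_rot: [-0.195, 0.981, 0.001, -0.001]
ft_force: [0.1, 0.1, -0.3]
width: 0.501
```

Emit:
step_arm:
  series:
    - [[0,0,0],[0,0,0],0.2]
    - [[0,0,0],[0,0,0],0]
    - [[0,0,0],[0,0,0],0]
    - [[0,0,0],[0,0,0],0]
    - [[0,0,0],[0,0,0],0]
    - [[0,0,0],[0,0,0],0]
  newtons: 80

```text
time_s: 4.52
ee_pos: [491.4, -280.8, 39.1]
tcp_rot: [-0.195, 0.981, -0.0, 0.0]
ft_force: [0.4, -0.4, -0.6]
width: 0.003
```

```bash
cat >> h.py <<'E'
def snap(tag,st=(310,165,100,90),tt=(245,172,100,90),k=4):
    from workcell import arm
    out=[];ims=[]
    for n,b in (("top",tt),("scene",st)):
        d=arm.read_camera(n); np.savez(f"pics/{n}_{tag}.npz",**d); x,y,w,h=b
        ims.append(cv2.resize(np.ascontiguousarray(d["color"][y:y+h,x:x+w,::-1]),None,fx=k,fy=k,interpolation=cv2.INTER_CUBIC)); out.append(d)
    H=max(i.shape[0] for i in ims); ims=[cv2.copyMakeBorder(i,0,H-i.shape[0],0,0,cv2.BORDER_CONSTANT) for i in ims]
    cv2.imwrite(f"pics/{tag}.png",np.hstack(ims)); return out
E
python3 - <<'E'
from h import *
snap("g1",(240,90,100,100),(360,190,100,100))
from workcell import arm
o=arm.observe();print(o['ee_pos'],o['width'],o['joint_positions'])
E
```

```text
[ 491.25198778 -280.77895984   38.91448446] 0.0012698465281923788 [ 0.91229529  0.70751118 -0.67221169  2.05096093  0.74518582  0.63982162
  1.69456367]
```

View pics/g1.png

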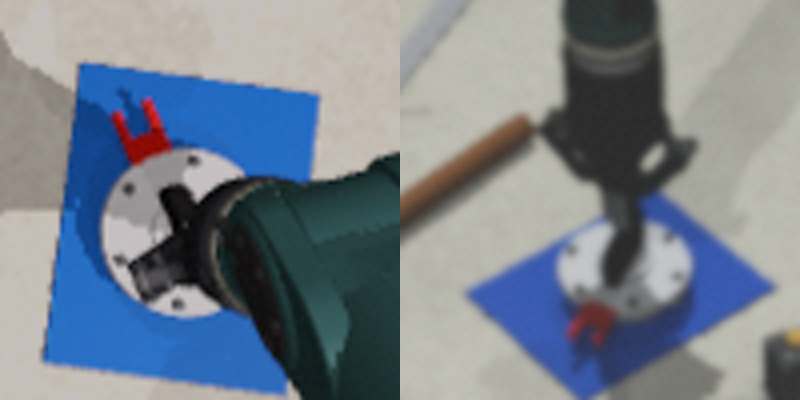

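Emit:
step_arm:
  series:
    - [[0,0,0],[0,0,-1],0]
    - [[0,0,0],[0,0,-1],0]
    - [[0,0,0],[0,0,-1],0]
    - [[0,0,0],[0,0,-1],0]
    - [[0,0,0],[0,0,0],0]

```text
time_s: 5.03
ee_pos: [493.1, -281.2, 81.4]
tcp_rot: [-0.195, 0.981, -0.001, 0.002]
ft_force: [-0.1, -0.4, -0.9]
width: -0.003
```

Run:
```python
from h import *
snap("g2",(240,90,100,100),(360,190,100,100))
from workcell import arm
o=arm.observe();print(o['ee_pos'],o['width'],o['ft_force'])
```

```text
[ 491.63955944 -280.98047289   79.59499135] 0.0023524081666702903 [ 0.08350093  0.2799434  -0.60300271]
```

View pics/g2.png

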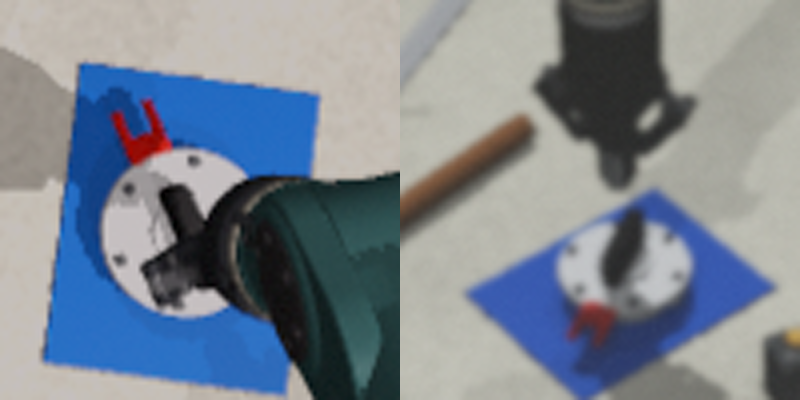

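Run:
```python
from h import *
for n,o in (("top",(360,190)),("scene",(240,90))):
    d=dict(np.load(f"pics/{n}_g2.npz")); off=0 if n=="top" else 400
    for p in ([491.6,-281,79.6],[491,-280.5,69],[491.6,-281,152]): print(n,(proj(d,p)[0]-o)*4+[off,0])
```

```text
top [199.2368649  232.66408286]
top [194.79764751 232.94987877]
top [226.31496044 237.79451727]
scene [620.05043221 222.0230305 ]
scene [621.60400794 231.8045615 ]
scene [615.95748195 151.92773225]
```

Run:
```python
from h import *
a=np.load("pics/scene_g1.npz")["color"];b=np.load("pics/scene_g2.npz")["color"]
f=lambda im:cv2.resize(np.ascontiguousarray(im[85:175,265:335,::-1]),None,fx=5.5,fy=5.5,interpolation=cv2.INTER_LANCZOS4)
cv2.imwrite("pics/z3.png",np.clip(np.hstack([f(a),f(b)]).astype(float)*1.6,0,255).astype(np.uint8))
```

```text
(no output)
```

View pics/z3.png

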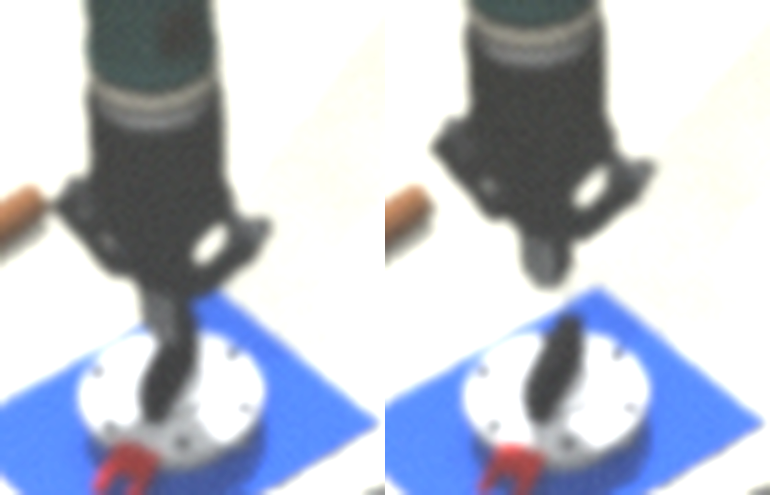

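Run:
```python
from h import *
T=dict(np.load("pics/top_g2.npz"));S=dict(np.load("pics/scene_g2.npz"))
for t in ((397,262),(400,258),(402,264)): print(tri((T,t),(S,(313,116))))
t=T["color"];s=S["color"]
f=lambda im,x,y:cv2.resize(np.ascontiguousarray(im[y:y+90,x:x+70,::-1]),None,fx=5.5,fy=5.5,interpolation=cv2.INTER_LANCZOS4)
cv2.imwrite("pics/z4.png",np.clip(np.hstack([f(t,380,210),f(dict(np.load("pics/top_g1.npz"))["color"],380,210)]).astype(float)*2,0,255).astype(np.uint8))
```

```text
(array([ 467.68208348, -223.35124313,  215.60837601]), [np.float64(0.7086310524994769), np.float64(0.7086310524995276)])
(array([ 473.18509544, -225.21042233,  218.78026992]), [np.float64(5.890605574027419), np.float64(5.890605574027453)])
(array([ 460.94061061, -233.49768261,  206.41797083]), [np.float64(3.484632375305105), np.float64(3.4846323753048796)])
```

View pics/z4.png

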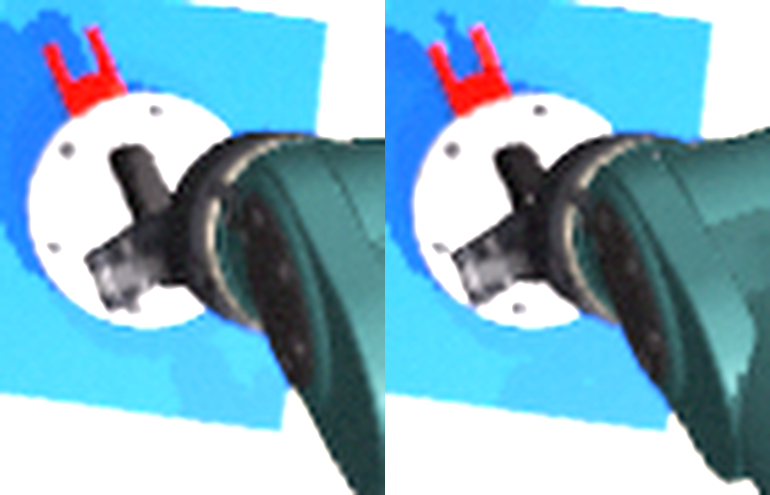

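Run:
```python
from h import *
S=dict(np.load("pics/scene_g2.npz"))
for z in (70,80,90,100,110,120,130): print(z,proj(S,[491.6,-281,z])[0].round(1))
S=dict(np.load("pics/scene_g1.npz"))
for z in (30,40,60,70,80,90,100,110,120,130): print(z,proj(S,[491.6,-281,z])[0].round(1))
```

```text
70 [295.1 147.7]
80 [295.  145.4]
90 [294.9 143.1]
100 [294.7 140.7]
110 [294.6 138.3]
120 [294.5 135.9]
130 [294.3 133.4]
30 [295.7 156.9]
40 [295.5 154.6]
60 [295.3 150.1]
70 [295.1 147.7]
80 [295.  145.4]
90 [294.9 143.1]
100 [294.7 140.7]
110 [294.6 138.3]
120 [294.5 135.9]
130 [294.3 133.4]
```

The gripper closed on nothing. The pictures put the shut fingertips about 36 mm above the reported TCP: on the tool axis the tip shows at row 136.8, which is z≈116, while the report says 80. In xy the axis agrees. I'll go down open, in steps, and watch the force.

Emit:
step_arm:
  series:
    - [[0,0,0],[0,0,0],0.5]
    - [[0,0,0],[0,0,0],0.5]
    - [[0,0,0],[0,0,0],0.5]
    - [[0,0,0],[0,0,1.5],0.5]
    - [[0,0,0],[0,0,1.5],0.5]
    - [[0,0,0],[0,0,1],0.5]
    - [[0,0,0],[0,0,1],0.5]
    - [[0,0,0],[0,0,0.6],0.5]
    - [[0,0,0],[0,0,0.6],0.5]
    - [[0,0,0],[0,0,0],0.5]

```text
time_s: 5.97
ee_pos: [490.6, -280.4, 15.6]
tcp_rot: [-0.195, 0.981, 0.001, -0.001]
ft_force: [0.2, 0.3, -0.9]
width: 0.497
```

Run:
```python
from h import *
T,S=snap("g3",(265,85,70,90),(380,210,70,90),5)
from workcell import arm
o=arm.observe();print(o['ee_pos'],o['width'],o['ft_force'])
```

```text
[ 491.36423533 -280.55712993   16.7000437 ] 0.501509967340343 [ 0.64558487 -0.6317875   0.56629597]
```

View pics/g3.png

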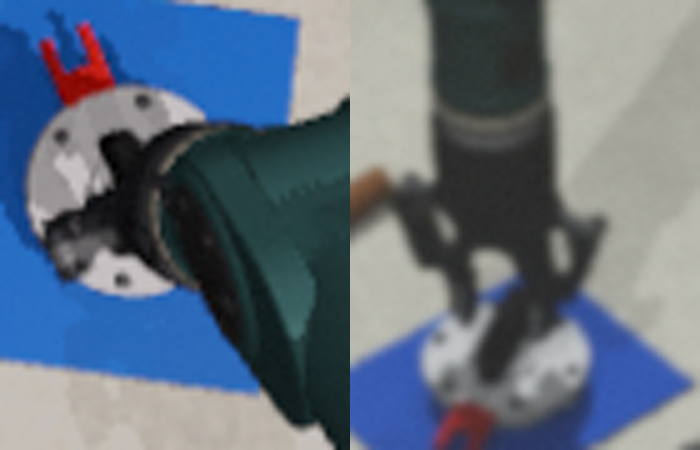

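The fingers straddle the bar (tips at scene px about (288,148)), still high and with no contact. I'll go 12 mm lower and close.

Emit:
step_arm:
  series:
    - [[0,0,0],[0,0,0.6],0.5]
    - [[0,0,0],[0,0,0.6],0.5]
    - [[0,0,0],[0,0,0],0.4]
    - [[0,0,0],[0,0,0],0.2]
    - [[0,0,0],[0,0,0],0]
    - [[0,0,0],[0,0,0],0]
    - [[0,0,0],[0,0,0],0]
    - [[0,0,0],[0,0,0],0]
  newtons: 80

```text
time_s: 6.73
ee_pos: [491.3, -280.8, 4.8]
tcp_rot: [-0.195, 0.981, -0.0, 0.0]
ft_force: [-0.0, -0.9, -1.0]
width: 0.17
```

Emit:
step_arm:
  series:
    - [[0,0,0],[0,0,-0.5],0]
    - [[0,0,0],[0,0,-1.5],0]
    - [[0,0,0],[0,0,-2.5],0]
    - [[0,0,0],[0,0,-2.5],0]
    - [[0,0,0],[0,0,-2.5],0]
    - [[0,0,0],[0,0,-1.5],0]
    - [[0,0,0],[0,0,-0.5],0]
    - [[0,0,0],[0,0,0],0]
    - [[0,0,0],[0,0,0],0]

```text
time_s: 7.48
ee_pos: [490.0, -280.6, 118.9]
tcp_rot: [-0.195, 0.981, 0.0, -0.001]
ft_force: [-0.4, -0.7, -4.1]
width: 0.173
```

Run:
```python
from h import *
T,S=snap("g4",(255,60,80,100),(370,190,80,100),5)
from workcell import arm
o=arm.observe();print(o['ee_pos'],o['tcp_rot'],o['width'],o['ft_force'])
```

```text
[ 489.59536147 -280.37184119  118.18980863] [-1.94975350e-01  9.80806758e-01  8.75052791e-04 -1.39693438e-03] 0.17025089111837105 [ 0.52436517 -0.24763226 -4.00668002]
```

View pics/g4.png

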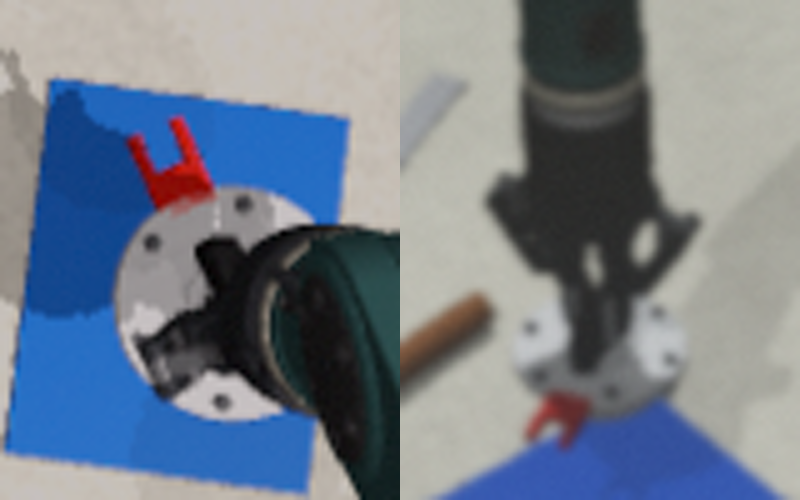

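```bash
cat >> h.py <<'E'
def fitcirc_T(d,roi,z,bright=95):
    """fit circle in world plane z to left/lower disc border points"""
    pass
E
python3 - <<'E'
from h import *
from scipy.optimize import least_squares
T=dict(np.load("pics/top_g4.npz"));S=dict(np.load("pics/scene_g4.npz"))
f,_=wc(T,(393,210,24,25),150,220,(0,10)); g,_=wc(S,(278,135,20,17),100,200,(0,10)); print(f,g,tri((T,f),(S,g)))
# disc edge vs blue mat: blue mask boundary along rays from approx centre
H=hsv(T); sat=H[...,1].astype(float)*((H[...,0]>95)&(H[...,0]<130))
c0=np.array([418,251.]); P=[]
for a in np.radians(list(range(95,265,4))+list(range(50,92,4))+list(range(285,330,4))):
    u=np.array([np.cos(a),np.sin(a)]); r=np.arange(15,34,.25); q=c0+np.outer(r,u)
    v=cv2.remap(sat.astype(np.float32),q[:,0].astype(np.float32)[None],q[:,1].astype(np.float32)[None],cv2.INTER_LINEAR)[0]
    i=np.where(v>120)[0]
    if len(i) and i[0]>10 : P.append((*q[i[0]],np.degrees(a)))
P=np.array(P);print(len(P))
for z in (142,146):
    W=np.array([onz(T,p[:2],z) for p in P])[:,:2]
    r=least_squares(lambda x:np.hypot(W[:,0]-x[0],W[:,1]-x[1])-x[2],[490,-280,54],loss='soft_l1',f_scale=1); r2=least_squares(lambda x:np.hypot(W[:,0]-x[0],W[:,1]-x[1])-54,[490,-280],loss='soft_l1',f_scale=1); print(z,r.x,r2.x,np.abs(r2.fun).mean())
res=np.hypot(W[:,0]-r2.x[0],W[:,1]-r2.x[1])-54
print([(int(a),round(x,1)) for a,x in zip(P[:,2],res)])
F=onz(T,f,141.5); print("F",F,np.degrees(np.arctan2(F[1]-r2.x[1],F[0]-r2.x[0])),np.hypot(*(F[:2]-r2.x)))
E
```

```text
[404.49440358 224.68787976] [284.92682927 141.88952654] (array([ 550.41256564, -258.0724184 ,  147.63722951]), [np.float64(3.02164824543743), np.float64(3.0216482454375266)])
59
142 [ 490.12054547 -281.47660248   55.26437582] [ 490.07262127 -280.43330408] 2.2787632232752197
146 [ 490.30623447 -280.57118024   55.04521182] [ 490.27132875 -279.74096619] 2.1245113315237116
[(95, np.float64(1.3)), (99, np.float64(1.0)), (103, np.float64(0.6)), (107, np.float64(1.4)), (111, np.float64(1.0)), (115, np.float64(0.7)), (119, np.float64(0.3)), (123, np.float64(1.1)), (127, np.float64(0.1)), (131, np.float64(-0.8)), (135, np.float64(-0.7)), (139, np.float64(-1.0)), (143, np.float64(0.3)), (147, np.float64(0.5)), (151, np.float64(0.7)), (155, np.float64(0.3)), (159, np.float64(0.5)), (163, np.float64(0.8)), (167, np.float64(-0.1)), (171, np.float64(0.1)), (175, np.float64(0.4)), (179, np.float64(-0.4)), (183, np.float64(-0.1)), (187, np.float64(0.2)), (191, np.float64(0.1)), (195, np.float64(0.5)), (199, np.float64(0.4)), (203, np.float64(0.3)), (207, np.float64(0.3)), (211, np.float64(0.3)), (215, np.float64(0.3)), (219, np.float64(0.4)), (223, np.float64(0.0)), (227, np.float64(0.2)), (230, np.float64(11.9)), (239, np.float64(15.3)), (243, np.float64(14.5)), (247, np.float64(16.0)), (255, np.float64(14.0)), (259, np.float64(0.1)), (263, np.float64(0.0)), (58, np.float64(9.5)), (62, np.float64(4.2)), (66, np.float64(0.0)), (70, np.float64(2.0)), (74, np.float64(1.2)), (78, np.float64(1.5)), (82, np.float64(1.2)), (86, np.float64(0.9)), (90, np.float64(1.1)), (285, np.float64(1.1)), (289, np.float64(1.0)), (293, np.float64(0.9)), (297, np.float64(0.8)), (301, np.float64(1.3)), (305, np.float64(1.1)), (309, np.float64(1.0)), (313, np.float64(1.4)), (317, np.float64(5.8))]
F [ 548.59957891 -256.89901766  141.5       ] 21.385826978239848 62.64135517592673
```

Emit:
step_arm:
  series:
    - [[0,0,0],[0,0,-2],0]
    - [[0,0,0],[-0.8,1.0,-2],0]
    - [[0,0,0],[-1.8,2.3,0],0]
    - [[0,0,0],[-2,2.6,0],0]
    - [[0,0,0],[-2,2.6,0],0]
    - [[0,0,0],[-2,2.6,0],0]
    - [[0,0,0],[-2,2.6,0],0]
    - [[0,0,0],[-2,2.6,0],0]
    - [[0,0,0],[-2,2.6,0],0]
    - [[0,0,0],[-2,2.6,0],0]
    - [[0,0,0],[-1.2,1.5,0],0]
    - [[0,0,0],[-0.8,1.1,0],0]
    - [[0,0,0],[0,0,0],0]

```text
time_s: 8.67
ee_pos: [570.8, 18.5, 159.0]
tcp_rot: [-0.198, 0.98, 0.002, 0.0]
ft_force: [0.0, 0.3, -4.4]
width: 0.17
```

Emit:
step_arm:
  series:
    - [[0,0,5.3],[0,0,0],0]
    - [[0,0,6.5],[0,0,0],0]
    - [[0,0,6.5],[0,0,0],0]
    - [[0,0,6.5],[0,0,0],0]
    - [[0,0,6.5],[0,0,0],0]
    - [[0,0,6.5],[0,0,0],0]
    - [[0,0,6.5],[0,0,0],0]
    - [[0,0,6.5],[0,0,0],0]
    - [[0,0,6.5],[0,0,0],0]
    - [[0,0,0],[0,0,0],0]
    - [[0,0,0],[0,0,0],0]

```text
time_s: 9.58
ee_pos: [569.9, 12.2, 158.8]
tcp_rot: [0.298, 0.955, -0.001, -0.001]
ft_force: [0.7, 0.3, -4.4]
width: 0.169
```

Run:
```python
from h import *
T,S=snap("g5",(310,95,80,120),(250,165,90,100),4)
from workcell import arm
o=arm.observe();print(o['ee_pos'],o['tcp_rot'],o['width'],o['ft_force'],o['joint_positions'][6])
q=o['tcp_rot'];print(np.degrees(2*np.arctan2(q[1],q[0])))
```

```text
[570.29945605  12.5950958  159.08386996] [ 2.98236403e-01  9.54491780e-01 -3.40696214e-04 -6.10736015e-04] 0.17207819727381607 [ 0.95159322 -0.07601982 -3.79056891] 0.5040750887384328
145.29657490212588
```

View pics/g5.png

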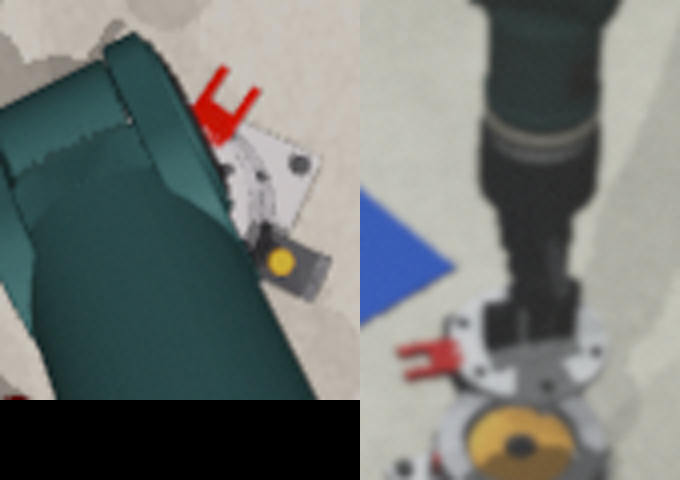

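Run:
```python
from h import *
T=dict(np.load("pics/top_g5.npz"));S=dict(np.load("pics/scene_g5.npz"))
f,_=wc(T,(295,178,25,26),150,220,(0,10)); g,_=wc(S,(318,176,18,16),100,200,(0,10)); print(f,g,tri((T,f),(S,g)), onz(T,f,183),onz(S,g,183))
F=onz(T,f,183);c=np.array([570.9,12.2]);print(np.degrees(np.arctan2(F[1]-c[1],F[0]-c[0])),np.hypot(*(F[:2]-c)))
F=onz(T,f,183);
# disc ellipse in scene: predicted
a=np.linspace(0,2*np.pi,73);P=np.c_[570.9+54*np.cos(a),12.2+54*np.sin(a),0*a+187];q=proj(S,P);im=np.ascontiguousarray(S["color"][:,:,::-1]);im=cv2.resize(im[140:260,300:400],None,fx=6,fy=5,interpolation=cv2.INTER_CUBIC);
for z,cc,col in ((187,(570.9,12.2),(0,255,0)),):
    P=np.c_[cc[0]+54*np.cos(a),cc[1]+54*np.sin(a),0*a+z];q=(proj(S,P)-[300,140]+.5)*[6,5];cv2.polylines(im,[q.astype(np.int32)],True,col,1)
P=np.c_[570.7+60*np.cos(a),10.8+60*np.sin(a),0*a+85];q=(proj(S,P)-[300,140]+.5)*[6,5];cv2.polylines(im,[q.astype(np.int32)],True,(255,0,0),1)
cv2.imwrite("pics/z5.png",im)
```

```text
[304.32592909 192.47842802] [329.04417797 183.93499527] (array([621.62932176, -24.93707275, 185.37903587]), [np.float64(0.8323706560639914), np.float64(0.8323706560640723)]) [622.36707391 -25.51287257 183.        ] [619.42966427 -25.74842103 183.        ]
-36.232368402742274 63.80533249514732
```

View pics/z5.png

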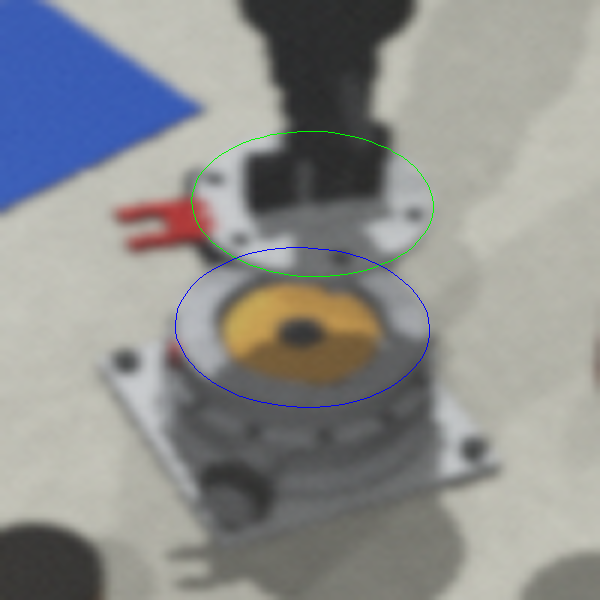

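Emit:
step_arm:
  series:
    - [[0,0,0],[-0.06,-0.13,0.5],0]
    - [[0,0,0],[0,0,1.2],0]
    - [[0,0,0],[0,0,1.2],0]
    - [[0,0,0],[0,0,1.2],0]
    - [[0,0,0],[0,0,1.2],0]
    - [[0,0,0],[0,0,1.0],0]
    - [[0,0,0],[0,0,0.5],0]
    - [[0,0,0],[0,0,0],0]
    - [[0,0,0],[0,0,0],0]

```text
time_s: 10.43
ee_pos: [570.5, 12.0, 91.3]
tcp_rot: [0.299, 0.954, -0.0, -0.0]
ft_force: [0.6, -0.1, -3.1]
width: 0.172
```

Run:
```python
from h import *
T,S=snap("g6",(310,125,90,110),(250,165,90,110),4)
from workcell import arm
o=arm.observe();print(o['ee_pos'],o['tcp_rot'],o['width'],o['ft_force'])
f,_=wc(T,(295,178,25,30),150,220,(0,10)); g,_=wc(S,(310,190,28,26),100,200,(0,10)); print(f,g,tri((T,f),(S,g)))
```

```text
[571.26317147  12.01221362  92.19911374] [2.99020381e-01 9.54246510e-01 2.75098609e-04 5.78020042e-04] 0.1679901755892823 [ 0.08870627  0.56800514 -4.24729315]
[305.31884058 194.623706  ] [328.13002447 200.73855295] (array([622.86895571, -25.83587555, 117.99690192]), [np.float64(0.14705427434777726), np.float64(0.14705427434784032)])
```

View pics/g6.png

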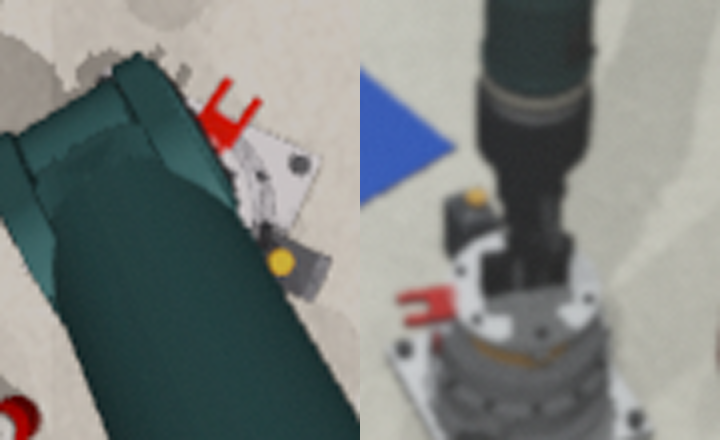

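Emit:
step_arm:
  series:
    - [[0,0,0],[0,0,0.3],0]
    - [[0,0,0],[0,0,0.3],0]
    - [[0,0,0],[0,0,0.3],0]
    - [[0,0,0],[0,0,0.3],0]
    - [[0,0,0],[0,0,0],0]

```text
time_s: 10.95
ee_pos: [570.0, 11.6, 79.0]
tcp_rot: [0.299, 0.954, -0.0, -0.001]
ft_force: [0.4, 0.9, -5.0]
width: 0.174
```

Emit:
step_arm:
  series:
    - [[0,0,0],[0,0,0.25],0]
    - [[0,0,0],[0,0,0.25],0]
    - [[0,0,0],[0,0,0.25],0]
    - [[0,0,0],[0,0,0.25],0]
    - [[0,0,0],[0,0,0],0]
    - [[0,0,0],[0,0,0],0]

```text
time_s: 11.45
ee_pos: [570.7, 11.7, 70.1]
tcp_rot: [0.299, 0.954, -0.0, 0.0]
ft_force: [-1.6, -0.7, 4.5]
width: 0.173
```

Emit:
step_arm:
  series:
    - [[0,0,0],[0,0,0.25],0]
    - [[0,0,0],[0,0,0.25],0]
    - [[0,0,0],[0,0,0],0]
    - [[0,0,0],[0,0,0],0]

```text
time_s: 11.78
ee_pos: [570.7, 11.7, 65.6]
tcp_rot: [0.299, 0.954, -0.0, 0.0]
ft_force: [-3.6, -1.9, 10.0]
width: 0.167
```

Emit:
step_arm:
  series:
    - [[0,0,3],[0,0,0],0]
    - [[0,0,5],[0,0,0],0]
    - [[0,0,5],[0,0,0],0]
    - [[0,0,5],[0,0,0],0]
    - [[0,0,2],[0,0,0],0]

```text
time_s: 12.2
ee_pos: [572.8, 12.4, 66.3]
tcp_rot: [0.461, 0.887, 0.001, 0.002]
ft_force: [-1.9, -0.3, 7.7]
width: 0.173
```

Emit:
step_arm:
  series:
    - [[0,0,3],[0,0,0.05],0]
    - [[0,0,5],[0,0,0],0]
    - [[0,0,5],[0,0,0],0]
    - [[0,0,5],[0,0,0],0]
    - [[0,0,2],[0,0,0],0]
    - [[0,0,0],[0,0,0],0]

```text
time_s: 12.7
ee_pos: [573.5, 12.4, 66.0]
tcp_rot: [0.608, 0.794, 0.002, 0.002]
ft_force: [0.2, -0.2, 8.4]
width: 0.17
```

Emit:
step_arm:
  series:
    - [[0,0,3],[0,0,0.05],0]
    - [[0,0,5],[0,0,0],0]
    - [[0,0,5],[0,0,0],0]
    - [[0,0,5],[0,0,0],0]
    - [[0,0,2],[0,0,0],0]
    - [[0,0,0],[0,0,0],0]

```text
time_s: 13.2
ee_pos: [573.7, 12.4, 65.6]
tcp_rot: [0.736, 0.677, 0.002, 0.002]
ft_force: [0.1, 0.4, 8.8]
width: 0.173
```

Run:
```python
from h import *
T,S=snap("g7",(310,125,90,110),(250,165,90,110),4)
from workcell import arm
o=arm.observe();print(o['ee_pos'],o['tcp_rot'],o['ft_force'],o['torque'])
```

```text
[573.68072515  12.39999623  65.52502132] [0.73595244 0.67702675 0.00235505 0.00179698] [-0.43237657 -0.17724803  9.14230068] [-0.08690269  0.19019617 -0.01104716]
```

View pics/g7.png

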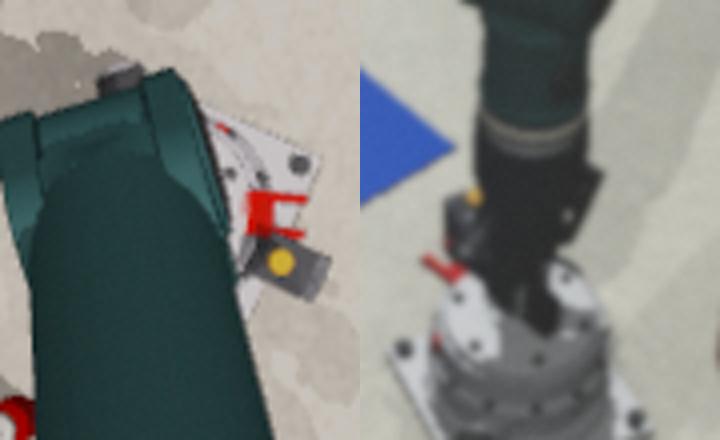

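The fork has turned in beside the bracket (fork at top-view px about (319,219)), and 20° remain.

Emit:
step_arm:
  series:
    - [[0,0,3],[0,0,0.03],0]
    - [[0,0,5],[0,0,0],0]
    - [[0,0,5],[0,0,0],0]
    - [[0,0,5],[0,0,0],0]
    - [[0,0,2.2],[0,0,0],0]
    - [[0,0,0],[0,0,0],0]

```text
time_s: 13.8
ee_pos: [574.0, 12.1, 65.3]
tcp_rot: [0.844, 0.537, 0.003, 0.002]
ft_force: [0.6, -0.2, 9.1]
width: 0.172
```

Emit:
step_arm:
  series:
    - [[0,0,0],[0,0,-0.15],0]
    - [[0,0,0],[0,0,-0.15],0]
    - [[0,0,0],[0,0,-0.15],0]
    - [[0,0,0],[0,0,-0.1],0]
    - [[0,0,0],[0,0,0],0]
    - [[0,0,0],[0,0,0],0]

```text
time_s: 14.3
ee_pos: [573.9, 12.1, 70.0]
tcp_rot: [0.843, 0.537, 0.003, 0.001]
ft_force: [4.7, -0.4, 4.9]
width: 0.17
```

Run:
```python
from h import *
T,S=snap("g8",(310,125,90,110),(250,165,90,110),4)
from workcell import arm
o=arm.observe();print(o['ee_pos'],o['tcp_rot'],o['ft_force'],o['torque'])
```

```text
[573.85906647  12.13285286  69.76304467] [0.84336036 0.53733934 0.00281385 0.00135024] [4.85459124 0.01839388 5.88610272] [-0.0901931  -1.05436993  0.04231117]
```

View pics/g8.png

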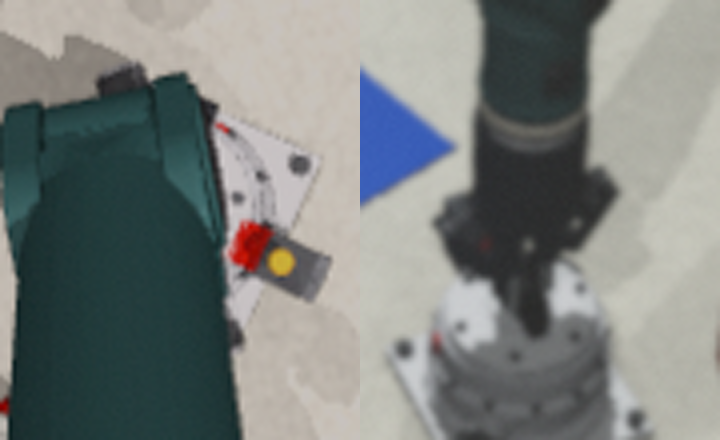

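Emit:
step_arm:
  series:
    - [[0,0,0],[0,0,-0.1],0]
    - [[0,0,0],[0,0,-0.05],0]
    - [[0,0,0],[0,0,0],0]
    - [[0,0,0],[0,0,0],0]

```text
time_s: 14.73
ee_pos: [571.2, 12.0, 70.5]
tcp_rot: [0.843, 0.537, 0.001, 0.0]
ft_force: [4.5, 0.3, 3.4]
width: 0.172
```

Emit:
step_arm:
  series:
    - [[0,0,0],[0,0,-0.08],0]
    - [[0,0,0],[0,0,0],0]
    - [[0,0,0],[0,0,0],0]

```text
time_s: 14.98
ee_pos: [570.4, 11.9, 71.1]
tcp_rot: [0.843, 0.537, -0.0, -0.0]
ft_force: [3.4, 0.3, 3.7]
width: 0.17
```

Emit:
step_arm:
  series:
    - [[0,0,0],[0,0,0],0.25]
    - [[0,0,0],[0,0,0],0.35]
    - [[0,0,0],[0,0,0],0.5]
    - [[0,0,0],[0,0,0],0.5]
    - [[0,0,0],[0,0,-1],0.5]
    - [[0,0,0],[0,0,-2],0.5]
    - [[0,0,0],[0,0,-3],0.6]
    - [[0,0,0],[0,0,-3],0.7]
    - [[0,0,0],[0,0,-3],0.7]

```text
time_s: 15.73
ee_pos: [569.5, 11.6, 192.7]
tcp_rot: [0.843, 0.537, -0.001, -0.0]
ft_force: [0.5, -0.4, 0.3]
width: 0.697
```

Run:
```python
from h import *
T=dict(np.load("pics/top0.npz"));S=dict(np.load("pics/scene0.npz"))
# top face in T: blue channel low & yellow bright
c=T["color"].astype(int); H=hsv(T)
x,y,w,h=160,221,24,24
m=((H[y:y+h,x:x+w,1]>200)&(H[y:y+h,x:x+w,2]>150)).astype(np.uint8); m=cv2.morphologyEx(m,cv2.MORPH_OPEN,np.ones((5,5)))
cc,_=cv2.findContours(m,0,1);k=max(cc,key=cv2.contourArea);e=cv2.fitEllipse(k);et=np.array(e[0])+[x,y];print(et,e)
x,y=430,240
for thr in (110,130,150):
  m=((hsv(S)[y:y+26,x:x+30,1]>110)&(hsv(S)[y:y+26,x:x+30,2]>thr)).astype(np.uint8)
  cc,_=cv2.findContours(m,0,1);k=max(cc,key=cv2.contourArea);e=cv2.fitEllipse(k);es=np.array(e[0])+[x,y];print(es,e,onz(S,es,88))
print("top face",onz(T,et,88),tri((T,et),(S,es)))
# handle: wood pixels centroid rows; axis at z 46+13 top
m=blobs(T,[8,60,100],[18,255,255],(140,243,70,50))
for s,cen,mm in m: 
    P=np.argwhere(mm)[:,::-1]; mu=P.mean(0);u=np.linalg.svd(P-mu,full_matrices=False)[2][0];A=onz(T,mu-u*8,57);B=onz(T,mu+u*8,57);print("wood",s,mu,A,B,np.degrees(np.arctan2(*(A-B)[1::-1])))
# dark handle end tip in T (outside mat) 
h=np.array([0,0]);dark=(c.max(2)<55); 
roi=dark[288:300,148:170];print(roi.astype(int))
bl=T["color"];cv2.imwrite("pics/z6.png",np.hstack([cv2.resize(np.ascontiguousarray(bl[215:305,145:200,::-1]),None,fx=6,fy=6,interpolation=cv2.INTER_CUBIC),cv2.resize(np.ascontiguousarray(S["color"][220:310,425:500,::-1]),None,fx=6,fy=6,interpolation=cv2.INTER_CUBIC)]))
```

```text
[171.52779865 233.19923496] ((11.527798652648926, 12.199234962463379), (15.859848022460938, 16.689594268798828), 12.475187301635742)
[446.20269012 253.29306221] ((16.20269012451172, 13.293062210083008), (14.285293579101562, 18.35135841369629), 106.84911346435547) [535.62922235 308.12054323  88.        ]
[446.34338379 253.00812721] ((16.3433837890625, 13.008127212524414), (12.971003532409668, 17.85901641845703), 105.5760726928711) [534.61034865 307.89786279  88.        ]
[446.41634178 252.89046955] ((16.41634178161621, 12.890469551086426), (11.65115737915039, 17.406147003173828), 100.3945083618164) [534.16360158 307.83488634  88.        ]
top face [533.40436786 304.636793    88.        ] (array([532.80456682, 306.41636853,  85.08261831]), [np.float64(0.9547092211102562), np.float64(0.9547092211102903)])
wood [162 243  17  26 162] [169.96296296 254.17283951] [499.24095417 311.11950705  57.        ] [462.06321977 325.25560787  57.        ] -20.818319998825523
[[0 0 0 0 0 0 0 1 1 1 1 1 1 1 1 1 1 0 0 0 0 0]
 [0 0 0 0 0 0 0 1 1 1 1 1 1 1 1 1 1 0 0 0 0 0]
 [0 0 0 0 0 0 0 1 1 1 1 1 1 1 1 1 0 0 0 0 0 0]
 [0 0 0 0 0 0 0 1 1 1 1 1 1 1 1 1 0 0 0 0 0 0]
 [0 0 0 0 0 0 1 1 1 1 1 1 1 1 1 0 0 0 0 0 0 0]
 [0 0 0 0 0 0 1 1 1 1 1 1 1 1 1 0 0 0 0 0 0 0]
 [0 0 0 0 0 0 1 1 1 1 1 1 1 1 1 0 0 0 0 0 0 0]
 [0 0 0 0 0 1 1 1 1 1 1 1 1 1 1 0 0 0 0 0 0 0]
 [0 0 0 0 0 1 1 1 1 1 1 1 1 1 0 0 0 0 0 0 0 0]
 [0 0 0 0 0 0 1 1 1 1 1 1 1 1 0 0 0 0 0 0 0 0]
 [0 0 0 0 0 0 0 0 0 1 0 0 0 0 0 0 0 0 0 0 0 0]
 [0 0 0 0 0 0 0 0 0 0 0 0 0 0 0 0 0 0 0 0 0 0]]
```

View pics/z6.png

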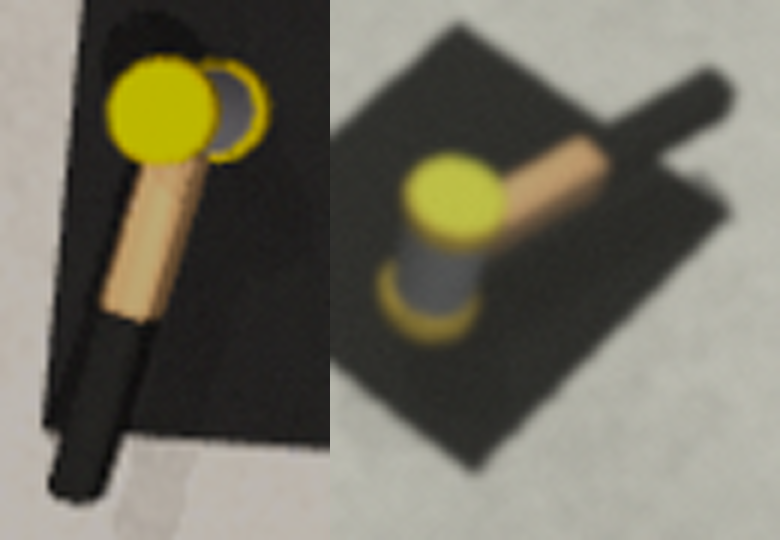

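Run:
```python
from h import *
T=dict(np.load("pics/top0.npz"));S=dict(np.load("pics/scene0.npz"))
hd=np.array([533.8,305.8])
# left edge of handle top (z~59): zoom points, minus half pixel
for d,o,z,pts in ((T,(145,215),59,[(125,200),(103,310),(50,480),(127,320+0),(76,488)]),(S,(425,220),59,[(712-330,70)])):
    for p in pts:
        q=onz(d,np.array(p)/6+o-[.4,.4],z)[:2];v=hd-q;print(p,q.round(1),np.degrees(np.arctan2(v[1],v[0])).round(1),np.hypot(*v).round(1))
b=(np.array([97,310]) ) 
# left edge line direction
a=onz(T,np.array([131,180])/6+[145,215],59);b=onz(T,np.array([52,460])/6+[145,215],59);v=a-b;print(np.degrees(np.arctan2(v[1],v[0])))
# project predicted handle for yaw
for yaw in (-19,-16,-13):
    u=np.array([np.cos(np.radians(yaw)),np.sin(np.radians(yaw))]);e=hd-170*u; print(yaw,[((proj(T,[*e,z])[0]-[145,215]+.4)*6).round(0) for z in (59,46)],((proj(S,[*e,59])[0]-[425,220]+.4)*6+[330,0]).round(0))
```

```text
(125, 200) [496.4 329.2] -32.1 44.1
(103, 310) [450.7 337.6] -21.0 89.0
(50, 480) [380.7 358.5] -19.0 161.9
(127, 320) [446.5 327.5] -14.0 89.9
(76, 488) [377.4 347.6] -14.9 161.9
(382, 70) [373.3 346.9] -14.4 165.6
-14.973034981138243
-19 [array([ 43., 499.]), array([ 55., 494.])] [740.  86.]
-16 [array([ 63., 505.]), array([ 75., 500.])] [726.  73.]
-13 [array([ 84., 510.]), array([ 95., 505.])] [712.  60.]
```

Emit:
step_arm:
  series:
    - [[0,0,0],[1.24,-1.0,0],0.7]
    - [[0,0,0],[2.4,-2.0,0],0.7]
    - [[0,0,0],[2.4,-2.0,0],0.7]
    - [[0,0,0],[2.4,-2.0,0],0.7]
    - [[0,0,0],[2.4,-2.0,0],0.7]
    - [[0,0,0],[2.4,-2.0,0],0.7]
    - [[0,0,0],[2.4,-2.0,0],0.7]
    - [[0,0,0],[2.4,-2.0,0],0.7]
    - [[0,0,0],[2.4,-2.0,0],0.7]
    - [[0,0,0],[2.4,-2.0,0],0.7]
    - [[0,0,0],[1.5,-1.0,0],0.7]
    - [[0,0,0],[0,0,0],0.7]

```text
time_s: 16.73
ee_pos: [489.8, 323.0, 192.0]
tcp_rot: [0.841, 0.541, 0.001, -0.002]
ft_force: [-0.4, 1.1, 0.1]
width: 0.698
```

Emit:
step_arm:
  series:
    - [[0,0,-6.7],[0,0,0.6],0.7]
    - [[0,0,-6.7],[0,0,0.6],0.7]
    - [[0,0,-6.7],[0,0,0.6],0.7]
    - [[0,0,-6.7],[0,0,0.6],0.7]
    - [[0,0,-6.7],[0,0,0.6],0.7]
    - [[0,0,-6.7],[0,0,0.6],0.7]
    - [[0,0,-6.7],[0,0,0.6],0.7]
    - [[0,0,-6.7],[0,0,0.6],0.7]
    - [[0,0,-6.7],[0,0,0.6],0.7]
    - [[0,0,-6.7],[0,0,0.6],0.7]
    - [[0,0,-6.7],[0,0,0.6],0.7]
    - [[0,0,-6.7],[0,0,0.6],0.7]
    - [[0,0,-6.7],[0,0,0.6],0.7]
    - [[0,0,-6.7],[0,0,0.6],0.7]
    - [[0,0,-6.2],[0,0,0.6],0.7]
    - [[0,0,0],[0,0,0],0.7]
    - [[0,0,0],[0,0,0],0.7]

```text
time_s: 18.15
ee_pos: [492.4, 315.2, 101.0]
tcp_rot: [0.133, 0.991, -0.001, -0.0]
ft_force: [0.7, 0.1, -0.3]
width: 0.705
```

Run:
```python
from h import *
T,S=snap("m1",(400,180,90,110),(240,165,110,110),4)
cv2.imwrite("pics/m1b.png",cv2.resize(np.ascontiguousarray(S["color"][140:250,310:410,::-1]),None,fx=5,fy=5,interpolation=cv2.INTER_CUBIC))
from workcell import arm
o=arm.observe();print(o['ee_pos'],o['tcp_rot'],o['ft_force'],o['joint_positions'].round(2));q=o['tcp_rot'];print(np.degrees(2*np.arctan2(q[1],q[0])))
```

```text
[492.64085484 316.24968831 101.6644139 ] [ 1.32071235e-01  9.91240153e-01 -2.10689082e-04  3.20440474e-04] [ 0.40187068 -0.76426212  0.29604882] [-0.25  0.59 -0.57  1.98  0.48  0.7   0.19]
164.82140386044205
```

View pics/m1.png

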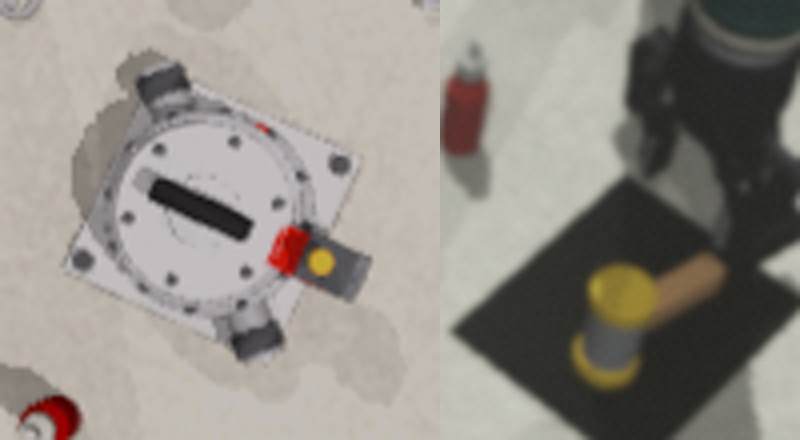

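View pics/m1b.png

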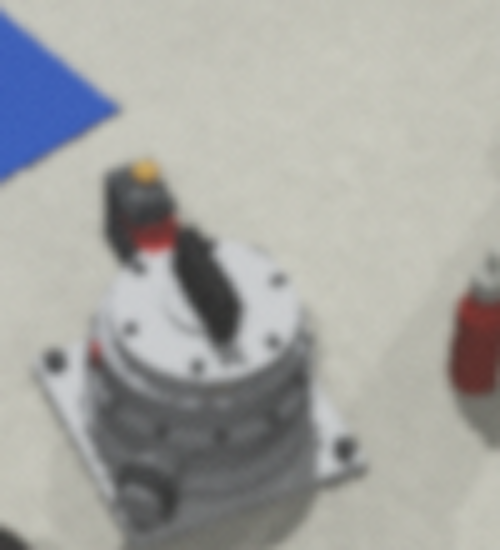

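The top view shows the cover seated with the fork under the lug at about (312,227) px. The bar points at the bracket and the disc looks level. Now down to the mallet handle.

Emit:
step_arm:
  series:
    - [[0,0,0],[0.15,0,1.5],0.6]
    - [[0,0,0],[0,0,2],0.6]
    - [[0,0,0],[0,0,2],0.6]
    - [[0,0,0],[0,0,2],0.6]
    - [[0,0,0],[0,0,1],0.6]
    - [[0,0,0],[0,0,0.5],0.6]
    - [[0,0,0],[0,0,0],0.6]
    - [[0,0,0],[0,0,0],0.6]

```text
time_s: 18.92
ee_pos: [491.2, 317.8, 11.9]
tcp_rot: [0.131, 0.991, 0.0, 0.0]
ft_force: [0.0, -0.7, 0.2]
width: 0.597
```

Run:
```python
from h import *
T,S=snap("m2",(400,190,100,100),(130,200,100,100),4)
from workcell import arm
o=arm.observe();print(o['ee_pos'],o['ft_force'])
```

```text
[491.52123598 317.97487927  12.30986074] [0.46235564 0.09814705 0.16792277]
```

View pics/m2.png

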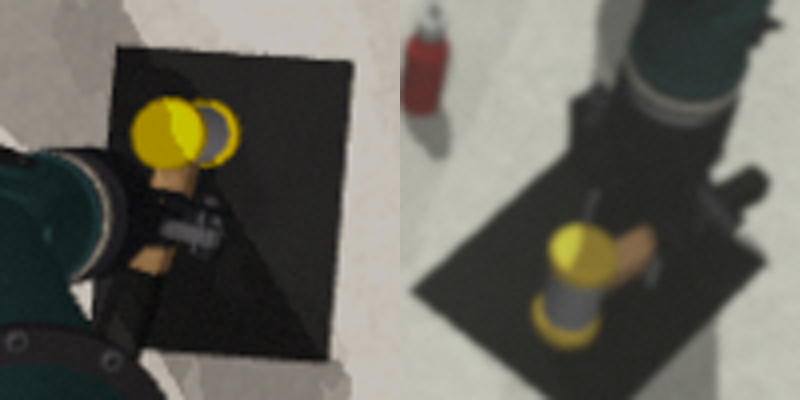

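Emit:
step_arm:
  series:
    - [[0,0,0],[0,0,0.8],0.6]
    - [[0,0,0],[0,0,0.8],0.6]
    - [[0,0,0],[0,0,0.2],0.6]
    - [[0,0,0],[0,0,0],0.4]
    - [[0,0,0],[0,0,0],0.2]
    - [[0,0,0],[0,0,0],0]
    - [[0,0,0],[0,0,0],0]
    - [[0,0,0],[0,0,0],0]
    - [[0,0,0],[0,0,0],0]
  newtons: 120

```text
time_s: 19.77
ee_pos: [490.8, 317.7, -6.6]
tcp_rot: [0.131, 0.991, 0.0, 0.0]
ft_force: [-0.3, 0.5, 0.7]
width: 0.234
```

Emit:
step_arm:
  series:
    - [[0,0,0],[0,0,-0.5],0]
    - [[0,0,0],[0,0,-1.5],0]
    - [[0,0,0],[0,0,-2.5],0]
    - [[0,0,0],[0,0,-2.5],0]
    - [[0,0,0],[0,0,-2.5],0]
    - [[0,0,0],[0,0,-2.5],0]
    - [[0,0,0],[0,0,-2.5],0]
    - [[0,0,0],[0,0,-1.5],0]
    - [[0,0,0],[0,0,-0.5],0]
    - [[0,0,0],[0,0,0],0]
    - [[0,0,0],[0,0,0],0]

```text
time_s: 20.68
ee_pos: [490.1, 316.1, 157.2]
tcp_rot: [0.131, 0.991, -0.001, -0.001]
ft_force: [0.2, 0.2, -3.7]
width: 0.234
```

Run:
```python
from h import *
T,S=snap("m3",(400,150,100,110),(130,200,100,100),4)
from workcell import arm
o=arm.observe();print(o['ee_pos'],o['tcp_rot'],o['ft_force'],o['torque'])
```

```text
[489.66764209 315.9740675  156.46801886] [ 0.13064865  0.99142697 -0.00134883 -0.00129458] [-0.14873949 -0.44798789 -4.45372572] [0.02230169 0.19325114 0.00150495]
```

View pics/m3.png

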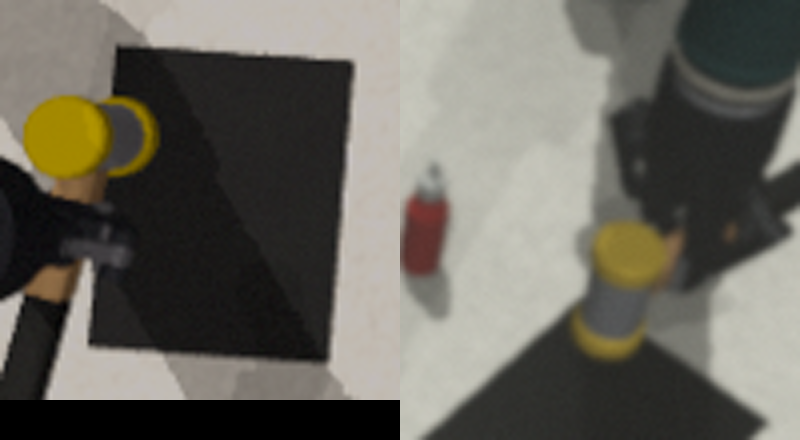

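```bash
cat >> h.py <<'E'
def face(d,roi,k=5,smin=110,vmin=100):
    x,y,w,h=roi;H=hsv(d)[y:y+h,x:x+w]
    m=((H[...,0]>20)&(H[...,0]<38)&(H[...,1]>smin)&(H[...,2]>vmin)).astype(np.uint8); m=cv2.morphologyEx(m,cv2.MORPH_OPEN,np.ones((k,k)))
    cc,_=cv2.findContours(m,0,1);c=max(cc,key=cv2.contourArea);e=cv2.fitEllipse(c); return np.array(e[0])+[x,y],e[1]
E
python3 - <<'E'
from h import *
T=dict(np.load("pics/top_m3.npz"));S=dict(np.load("pics/scene_m3.npz"))
t,a=face(T,(130,215,40,35),7,180);s,b=face(S,(440,200,32,25),5);print(t,a,s,b,tri((T,t),(S,s)),onz(T,t,251),onz(S,s,251))
u=np.array([np.cos(np.radians(-15)),np.sin(np.radians(-15))]);print(np.array([489.9,316])+44*u)
E
```

```text
[145.82870483 233.8866806 ] (19.18907356262207, 20.046056747436523) [456.98770332 213.23713684] (15.434233665466309, 17.250560760498047) (array([533.04353941, 305.15179441, 245.37511747]), [np.float64(0.22172092723051534), np.float64(0.22172092723036596)]) [532.92995987 303.0995789  251.        ] [538.02013479 306.76326052 251.        ]
[532.40073636 304.61196202]
```

Emit:
step_arm:
  series:
    - [[0,0,0],[-0.4,-1.4,0],0]
    - [[0,0,0],[-0.7,-2.5,0],0]
    - [[0,0,0],[-0.9,-3.2,0],0]
    - [[0,0,0],[-0.9,-3.2,0],0]
    - [[0,0,0],[-0.9,-3.2,0],0]
    - [[0,0,0],[-0.9,-3.2,0],0]
    - [[0,0,0],[-0.9,-3.2,0],0]
    - [[0,0,0],[-0.9,-3.2,0],0]
    - [[0,0,0],[-0.9,-3.2,0],0]
    - [[0,0,0],[-0.9,-3.2,0],0]
    - [[0,0,0],[-0.9,-3.1,0],0]
    - [[0,0,0],[-0.7,-2.2,0],0]
    - [[0,0,0],[0,0,0],0]
    - [[0,0,0],[0,0,0],0]

```text
time_s: 21.95
ee_pos: [494.8, -47.4, 157.1]
tcp_rot: [0.133, 0.991, -0.001, -0.001]
ft_force: [0.1, 0.0, -4.7]
width: 0.233
```

Run:
```python
from h import *
T,S=snap("p1",(310,110,100,110),(265,165,100,100),4)
from workcell import arm
o=arm.observe();print(o['ee_pos'],o['tcp_rot'],o['ft_force'],o['torque'])
t,a=face(T,(300,215,40,35),7,180);s,b=face(S,(320,120,40,40),5);print(t,a,s,b,tri((T,t),(S,s)))
```

```text
[495.50836949 -44.20711265 157.67130032] [ 1.30439665e-01  9.91455983e-01  1.72756665e-04 -7.04917454e-04] [-0.70481244  0.2269165  -4.25369739] [0.03818239 0.16539884 0.00652067]Traceback (most recent call last):
  File "<stdin>", line 5, in <module>
  File "h.py", line 39, in face
    cc,_=cv2.findContours(m,0,1);c=max(cc,key=cv2.contourArea);e=cv2.fitEllipse(c); return np.array(e[0])+[x,y],e[1]
                                   ~~~^^^^^^^^^^^^^^^^^^^^^^^^
ValueError: max() iterable argument is empty
```

View pics/p1.png

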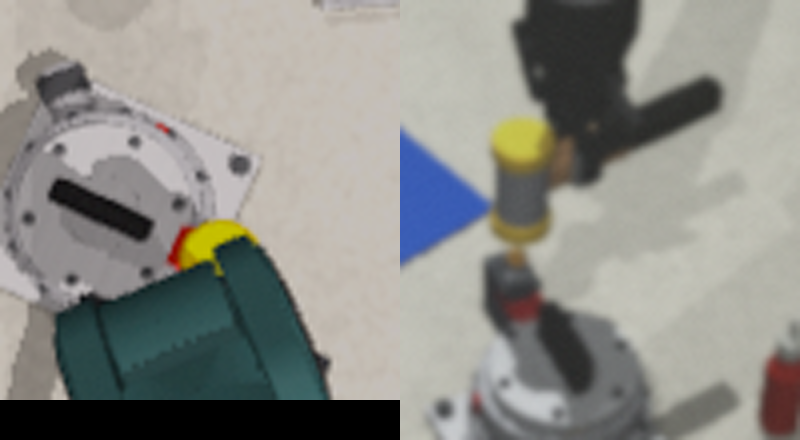

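Emit:
step_arm:
  series:
    - [[0,0,0],[0,-0.3,0],0]
    - [[0,0,0],[0,0,0],0]
    - [[0,0,0],[0,0,0],0]

```text
time_s: 22.3
ee_pos: [495.3, -46.6, 158.1]
tcp_rot: [0.13, 0.992, 0.0, -0.0]
ft_force: [0.2, -0.1, -4.5]
width: 0.236
```

Run:
```python
from h import *
T,S=snap("p2",(310,110,100,110),(265,165,100,100),4)
from workcell import arm
o=arm.observe();print(o['ee_pos'],o['tcp_rot'],o['ft_force'],o['torque'])
s,b=face(S,(320,130,40,24),5);z=o['ee_pos'][2]+94.6;print(s,b,onz(S,s,z),onz(S,s,z-4))
```

```text
[495.52605981 -46.66392671 158.23509229] [1.29882273e-01 9.91529420e-01 6.58606457e-05 1.80897403e-05] [ 0.13754762  0.43503021 -4.65468868] [-0.00593784  0.10090808  0.0142522 ]
[340.08356476 145.41889763] (11.862885475158691, 14.969446182250977) [543.15961643 -53.97671787 252.83509229] [539.77215241 -56.76094667 248.83509229]
```

Emit:
step_arm:
  series:
    - [[0,0,0],[0,-0.15,0.5],0]
    - [[0,0,0],[0,0,1],0]
    - [[0,0,0],[0,0,0.8],0]
    - [[0,0,0],[0,0,0.3],0]
    - [[0,0,0],[0,0,0.2],0]
    - [[0,0,0],[0,0,0.2],0]
    - [[0,0,0],[0,0,0],0]

```text
time_s: 22.98
ee_pos: [495.0, -48.7, 127.8]
tcp_rot: [0.131, 0.991, 0.0, -0.0]
ft_force: [0.1, 0.6, -3.2]
width: 0.232
```

Emit:
step_arm:
  series:
    - [[0,0,0],[0,0,0.2],0]
    - [[0,0,0],[0,0,0.2],0]
    - [[0,0,0],[0,0,0.2],0]
    - [[0,0,0],[0,0,0],0]

```text
time_s: 23.32
ee_pos: [495.4, -48.7, 122.5]
tcp_rot: [0.13, 0.991, -0.0, 0.0]
ft_force: [-2.1, 0.5, 2.9]
width: 0.235
```

Emit:
step_arm:
  series:
    - [[0,0,0],[0,0,0.3],0]
    - [[0,0,0],[0,0,0.3],0]
    - [[0,0,0],[0,0,0],0]

```text
time_s: 23.57
ee_pos: [495.4, -48.8, 116.1]
tcp_rot: [0.13, 0.991, 0.0, 0.0]
ft_force: [-2.2, -0.7, 2.0]
width: 0.239
```

Run:
```python
from h import *
T,S=snap("p3",(310,110,100,110),(265,165,100,100),4)
from workcell import arm
o=arm.observe();print(o['ee_pos'],o['tcp_rot'],o['ft_force'],o['torque'])
```

```text
[495.44894217 -48.74840754 116.17055851] [1.30542018e-01 9.91442729e-01 1.69447043e-04 2.61922127e-04] [-1.91208094  0.13592673  1.79884646] [0.09096178 0.29625645 0.00967698]
```

View pics/p3.png

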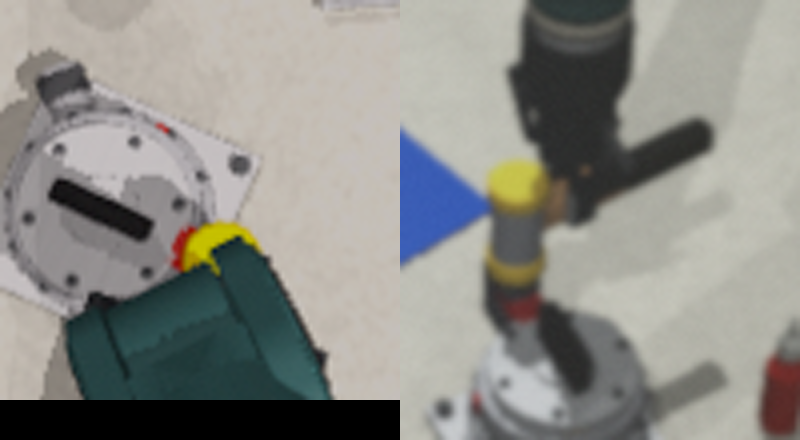

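The mallet is upright on the pin head, with its lower face at scene px about (440,176), and is driving it down. Continuing.

Emit:
step_arm:
  series:
    - [[0,0,0],[0,0,0.3],0]
    - [[0,0,0],[0,0,0.3],0]
    - [[0,0,0],[0,0,0],0]

```text
time_s: 23.92
ee_pos: [495.4, -48.7, 109.8]
tcp_rot: [0.13, 0.991, 0.0, 0.0]
ft_force: [-0.7, 0.8, 0.4]
width: 0.238
```

Run:
```python
from workcell import arm
o=arm.observe();print(o['ee_pos'],o['tcp_rot'],o['ft_force'],o['torque'])
```

```text
[495.42161787 -48.74428435 109.82952797] [1.30450319e-01 9.91454808e-01 1.86989507e-04 2.07729109e-04] [-0.73120671  0.82160936  0.444048  ] [0.10787825 0.20326427 0.00514433]
```

Emit:
step_arm:
  series:
    - [[0,0,0],[0,0,0.2],0]
    - [[0,0,0],[0,0,0],0]
    - [[0,0,0],[0,0,0],0]

```text
time_s: 24.17
ee_pos: [495.3, -48.7, 108.9]
tcp_rot: [0.13, 0.991, -0.0, 0.0]
ft_force: [-4.5, 1.3, 10.7]
width: 0.234
```

Emit:
step_arm:
  series:
    - [[0,0,0],[0,0,0.1],0]
    - [[0,0,0],[0,0,0],0]
    - [[0,0,0],[0,0,0],0]

```text
time_s: 24.42
ee_pos: [495.2, -48.7, 108.7]
tcp_rot: [0.13, 0.991, -0.001, 0.0]
ft_force: [-8.1, 0.9, 19.1]
width: 0.237
```

Run:
```python
from h import *
T,S=snap("p4",(310,110,100,110),(265,165,100,100),4)
from workcell import arm
o=arm.observe();print(o['ee_pos'],o['tcp_rot'],o['ft_force'],o['torque'])
```

```text
[495.20621511 -48.65765383 108.74549724] [ 1.30499166e-01  9.91448113e-01 -7.11679435e-04  3.18266008e-04] [-8.07146391  1.5719346  17.55014279] [-0.01008153  1.00739278 -0.0534311 ]
```

View pics/p4.png

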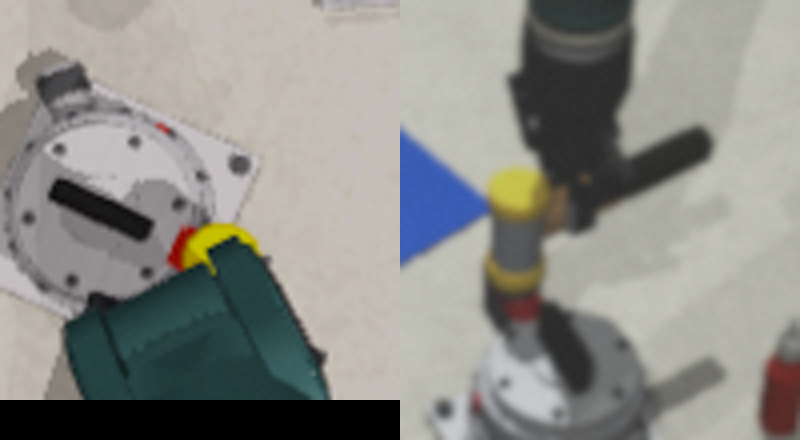

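Emit:
step_arm:
  series:
    - [[0,0,0],[0,0,-0.5],0]
    - [[0,0,0],[0,0,-1.5],0]
    - [[0,0,0],[0,0,-2],0]
    - [[0,0,0],[0,0,-1.5],0]
    - [[0,0,0],[0.7,2.4,0],0]
    - [[0,0,0],[0.9,3.2,0],0]
    - [[0,0,0],[0.9,3.2,0],0]
    - [[0,0,0],[0.9,3.2,0],0]
    - [[0,0,0],[0.9,3.2,0],0]
    - [[0,0,0],[0.9,3.2,0],0]
    - [[0,0,0],[0.9,3.2,0],0]
    - [[0,0,0],[0.9,3.2,0],0]
    - [[0,0,0],[0.9,3.2,0],0]
    - [[0,0,0],[0.9,3.2,0],0]
    - [[0,0,0],[0.7,2.2,0],0]
    - [[0,0,0],[0.4,1.4,0],0]
    - [[0,0,0],[0,0.5,0],0]
    - [[0,0,0],[0,0,0],0]
    - [[0,0,0],[0,0,0],0]

```text
time_s: 26.1
ee_pos: [491.0, 315.9, 161.2]
tcp_rot: [0.131, 0.991, -0.001, -0.001]
ft_force: [0.4, -0.5, -3.1]
width: 0.233
```

Run:
```python
from h import *
T,S=snap("q1",(310,120,100,110),(245,165,110,110),4)
cv2.imwrite("pics/q1b.png",cv2.resize(np.ascontiguousarray(S["color"][150:290,400:500,::-1]),None,fx=4,fy=4,interpolation=cv2.INTER_CUBIC))
from workcell import arm
o=arm.observe();print(o['ee_pos'],o['tcp_rot'],o['ft_force'],o['torque'])
pt,_=wc(T,(311,220,20,18),40,180,(12,40)); ps,_=wc(S,(330,170,18,14),60,150,(9,40)); print("pin",pt,ps,tri((T,pt),(S,ps)))
t,a=face(T,(125,215,50,40),7,180);s,b=face(S,(430,190,50,50),5);print(t,a,s,b,tri((T,t),(S,s)))
```

```text
[491.18066571 315.04362446 161.38170463] [ 1.31874840e-01  9.91265442e-01 -1.31578198e-03 -3.44899773e-04] [ 0.49514002 -0.56826233 -3.35976606] [0.03952293 0.14122665 0.05103982]
pin [319.70190982 229.99035243] [338.60121107 178.12975779] (array([538.20603416, -59.80736783, 119.06639076]), [np.float64(0.24695077156432696), np.float64(0.24695077156419937)])
[145.54171562 233.36013603] (19.484111785888672, 20.06291961669922) [456.86426735 212.15407181] (15.452664375305176, 17.339927673339844) (array([534.03792526, 304.29037465, 249.52729712]), [np.float64(0.023546632475654576), np.float64(0.02354663247565145)])
```

View pics/q1.png

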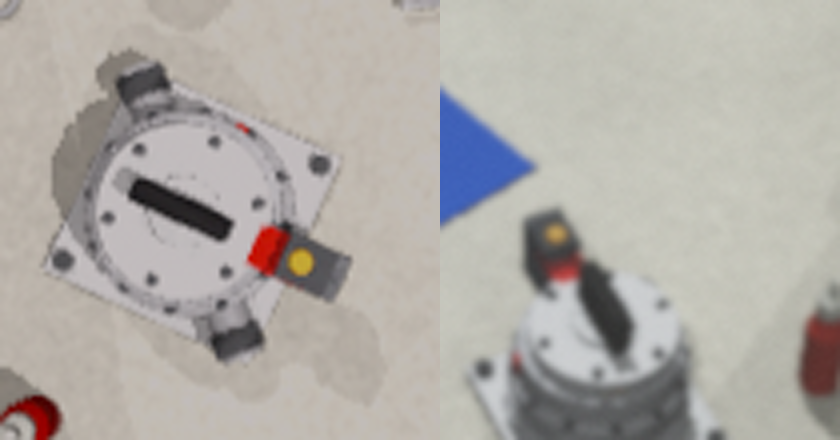

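View pics/q1b.png

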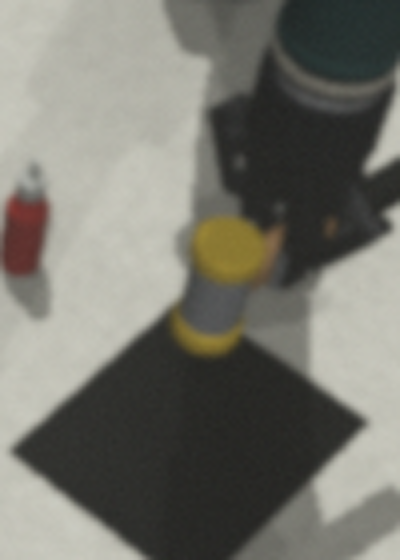

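Emit:
step_arm:
  series:
    - [[0,0,0],[0,0,1],0]
    - [[0,0,0],[0,0,2.5],0]
    - [[0,0,0],[0,0,3],0]
    - [[0,0,0],[0,0,3],0]
    - [[0,0,0],[0,0,2.5],0]
    - [[0,0,0],[0,0,1.8],0]
    - [[0,0,0],[0,0,1],0]
    - [[0,0,0],[0,0,0.5],0]
    - [[0,0,0],[0,0,0],0]
    - [[0,0,0],[0,0,0],0]

```text
time_s: 27.03
ee_pos: [491.6, 318.1, 9.8]
tcp_rot: [0.131, 0.991, 0.001, 0.0]
ft_force: [0.9, -0.1, -3.6]
width: 0.234
```

Emit:
step_arm:
  series:
    - [[0,0,0],[0,0,0.5],0]
    - [[0,0,0],[0,0,0.4],0]
    - [[0,0,0],[0,0,0.3],0]
    - [[0,0,0],[0,0,0.2],0]
    - [[0,0,0],[0,0,0.1],0]
    - [[0,0,0],[0,0,0],0]

```text
time_s: 27.53
ee_pos: [490.8, 317.7, -6.0]
tcp_rot: [0.131, 0.991, -0.0, -0.0]
ft_force: [0.3, 0.1, -3.8]
width: 0.233
```

Emit:
step_arm:
  series:
    - [[0,0,0],[0,0,0.07],0]
    - [[0,0,0],[0,0,0],0]
    - [[0,0,0],[0,0,0],0]

```text
time_s: 27.78
ee_pos: [491.0, 317.9, -6.4]
tcp_rot: [0.131, 0.991, 0.0, 0.0]
ft_force: [-0.5, 0.3, -4.4]
width: 0.235
```

Emit:
step_arm:
  series:
    - [[0,0,0],[0,0,0.05],0]
    - [[0,0,0],[0,0,0.05],0]
    - [[0,0,0],[0,0,0],0]
    - [[0,0,0],[0,0,0],0]

```text
time_s: 28.12
ee_pos: [490.9, 317.9, -6.7]
tcp_rot: [0.131, 0.991, -0.0, 0.0]
ft_force: [-2.1, -1.3, 5.7]
width: 0.236
```

Force shows contact with the mat at the original height. I'll release and back off.

Emit:
step_arm:
  series:
    - [[0,0,0],[0,0,-0.05],0.28]
    - [[0,0,0],[0,0,0],0.35]
    - [[0,0,0],[0,0,0],0.45]
    - [[0,0,0],[0,0,0],0.6]
    - [[0,0,0],[0,0,0],0.6]
    - [[0,0,0],[0,0,-1],0.6]
    - [[0,0,0],[0,0,-2],0.6]
    - [[0,0,0],[0,0,-3],0.6]
    - [[0,0,0],[0,0,-3],0.6]
    - [[0,0,0],[0,0,-3],0.6]
    - [[0,0,0],[0,0,-3],0.6]
    - [[0,0,0],[2,0,0],0.6]
    - [[0,0,0],[2,0,0],0.6]
    - [[0,0,0],[0,0,0],0.6]
    - [[0,0,0],[0,0,0],0.6]

```text
time_s: 29.37
ee_pos: [451.3, 328.4, 143.8]
tcp_rot: [0.129, 0.992, 0.0, 0.0]
ft_force: [0.9, -0.5, -0.6]
width: 0.598
```

Run:
```python
from h import *
T,S=snap("f1",(400,190,100,100),(130,200,100,100),4)
from workcell import arm
o=arm.observe();print(o['ee_pos'],o['ft_force'])
for n,d in (("T",T),("S",S)): cv2.imwrite(f"pics/f1{n}.png",d["color"][:,:,::-1])
t,a=face(T,(150,215,40,30),7,180);s,b=face(S,(425,235,40,35),5);print(t,a,s,b,tri((T,t),(S,s)))
```

```text
[453.03522025 327.73593923 143.15718915] [ 0.63958563 -0.77638419  1.38991503]
[171.91354561 233.05584717] (16.833030700683594, 17.254009246826172) [445.4720974  253.49721146] (14.81812572479248, 16.655559539794922) (array([533.6706559 , 305.57040432,  82.68153574]), [np.float64(0.10116616671083314), np.float64(0.101166166710729)])
```

View pics/f1.png

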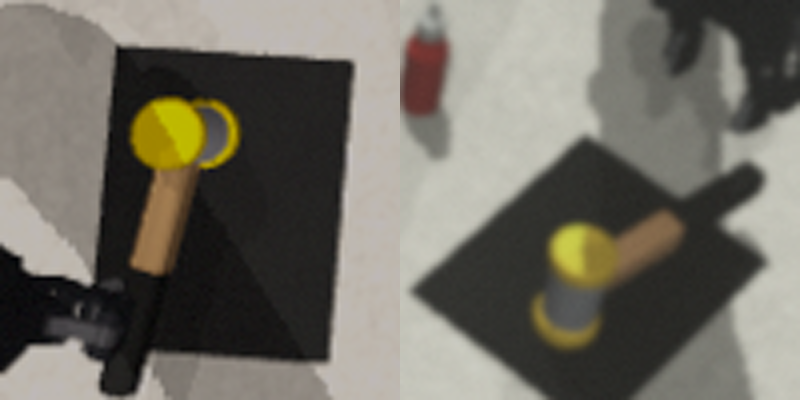

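View pics/f1T.png

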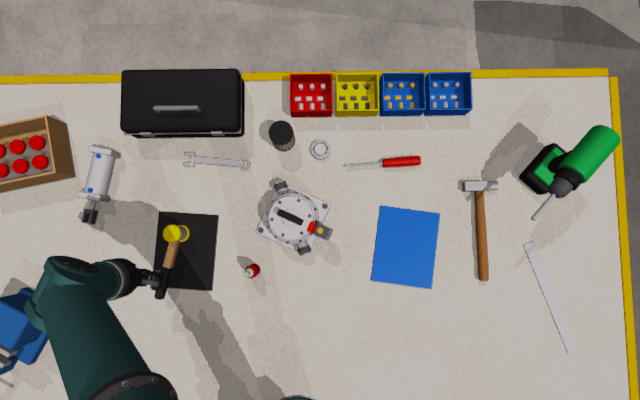

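The last top picture shows the mallet standing on the mat at about (172,233) px, with the arm clear of it. The pin head is down at (320,230), and no bystander has moved. I'm handing it in.

```bash
python3 -c "
from workcell import arm
print(arm.finish_job())"
```

```text
the job is handed in; nothing more can be done
None
```

The job is done and handed in at about 29.5 s: the cover is locked, the pin is home and the mallet is back on the black mat. The interface gave no verdict, so this rests on my own last checks.

**What I did**
- **Cover:** I set it in the mouth with the fork at the red mark and pushed it down to about 14 N net, about 1 mm above the rim. Then I turned it 80° clockwise and let the spring lift it into its seat.
- **Pin:** I pressed it down with the mallet's lower face until it met a hard stop at about 23 N.
- **Mallet:** I stood it back where it started and moved the arm clear.

**Last checks**
- **Pin head:** its top triangulates at 119 mm above the bench, down from 135.5 mm. The expected home height is 120 mm.
- **Cover:** the fork shows under the pin in both views. At release the arm's height put the underside about 6.4 mm above the rim, against 6.5 mm expected. I did not measure the seat height separately from the pictures.
- **Mallet:** it stands upright with its head at (534, 306) mm, as at the start, and the top view shows no bystander moved.

**What failed or disagreed**
- **Missed grasp:** the first grasp of the cover closed on nothing. The pictures put the fingertips about 36 mm above the reported TCP, and I worked with that offset from then on.
- **Sideways drift:** during the turn the reported TCP moved about 3 mm in x. It came back when the cover seated.
- **Mallet height:** its top triangulated at 83 mm against 88 mm expected. I put this down to the yellow side being included in the fit, because it touched the mat at its original height.

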